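Set the jig's stop and hold a thruster bracket against it

TASK

First turn the jig's black handwheel, taking fresh grips as needed, until the pointer on the sliding stop lines up with the ridge of the small index block on the bed. Then lay the white thruster bracket foot down on the bed, flange towards the stop, and press its flange squarely and gently against the middle of the sprung pad with a steady push of about 10 newtons, so that I can put the screws in; leave the other things on the bench undisturbed. Finish while still holding the bracket like that: do not let go.

Things in the scene. Friction and masses are not known exactly. Their poses are not given: they have to be found in the camera images.
- jig: Assembly jig fixed to the bench. Bare aluminium bed 160 x 250 mm, 20 mm thick, its long side along the jig's y axis (y from -110 to +140 mm); origin on the bench, at x = 0 the bed's middle line. Bed top at z = 20 mm. At the +y end stands a grey rack-and-pinion housing (90 x 85 mm, y 144.5 to 229.5, 50 mm high) with the handwheel on top. z is up.
- wheel (a joint): Angle of the handwheel (rad), 0 at the start, turning freely up to 4.6; grows clockwise seen from above. Each radian moves the stop 12 mm along the jig's -y (out of the housing). Stiff to turn (about 0.3 N m) and stays where it is left; the push on the pad does not drive it back.
- wheel_grip (a point): Centre of the handwheel, half way up its rim: a knurled black wheel with vertical axis, 56 mm across, rim 20 mm high (from 10 mm below to 10 mm above this point). It stands clear of everything; the point is 95 mm above the bench, at jig x = 0, y = 187 mm.
- pointer (a point): Tip of the stop's pointer, a steel tongue 3 mm wide that points along the jig's +x, 54 mm above the bench. The stop is a dark steel block 100 (x) x 36 (y) mm, standing 37 mm above the bed; its front face is 10.5 mm towards -y from the pointer. It slides along the jig's y with the wheel.
- marker: Small dark steel index block fixed on the bed's +x edge (14 x 18 x 12 mm) with a bright ridge 3 mm wide on it, running along x, 26 mm high in all. Origin under its centre, which is also under the ridge; axes as the jig's. The stop is set when the pointer's y equals the ridge's y (a start needs the stop to travel 30 to 45 mm). The ridge's end is then 3 mm from the pointer's tip.
- pad: Black sprung pad on the stop's front, 90 (x) x 8 (y) mm, from 2 to 34 mm above the bed. Origin in the middle (x) of its front face, at the height of the bed top; axes as the jig's. Untouched, its front face stands 24 mm in front (-y) of the stop's front face, i.e. 34.5 mm in jig y from the pointer. It gives 16 mm along +y: 2 N to start, then 1 N per mm, so about 8 mm for 10 N, 18 N at the hard end.
- bracket: Loose white plastic thruster bracket, about 120 g (hidden 85 to 170 g). Foot 70 (x) x 60 (y) x 8 mm; on its +y end an upright flange 70 wide, 8 thick, 50 mm high overall; from the flange an upright rib 12 mm thick (x from -6 to 6) runs along y from -30 to +22 mm, 50 mm high overall: the grip. Origin at the centre of the underside; z up. Lies foot down on the bench to begin with.
- flange (a point): Middle of the flange's outer (+y) face, 18 mm above the bracket's underside, 30 mm in +y from its origin.
- angle_piece: Bystander: small aluminium angle, 40 x 35 x 35 mm.
- motor: Bystander: small motor can, 36 mm across, 54 mm high, standing.
- tape: Bystander: black ring of tape, 90 mm across, 24 mm high.
- driver: Bystander: screwdriver lying.
- jar: Bystander: clear jar, 60 mm across, 70 mm high.
- propeller: Bystander: grey three-bladed propeller, 88 mm across, lying flat.

How it is judged (in metres and radians):
On the way, in this order (a step that is already met when the one before it is completed fails the run):
1. the stop's pointer is lined up with the index ridge and the wheel is at rest (y of pointer in the frame of marker between -0.003 and 0.003 m and velocity of joint wheel between -0.05 and 0.05 rad/s), for 0.3 s.
2. the bracket lies flat on the bed and its flange is pressed squarely on the pad with 6 to 14 N (contact force between bracket and pad between 6 and 14 N and z of bracket in the frame of jig between 0.017 and 0.023 m and angle between bracket's own z axis and vertical below 0.07 rad and angle between the y axis of bracket and the y axis of jig, either way round below 0.07 rad and x of flange in the frame of pad between -0.012 and 0.012 m and y of flange in the frame of pad between -0.005 and 0.005 m and linear speed of bracket below 0.01 m/s and contact force between any of the fingers, the arm and bracket above 1 N), for 0.5 s.
At the end, for the whole second after the job is handed in: The robot is still holding: pointer within 3 mm of the index ridge, the bracket foot down on the bed (within 3 mm and 4 degrees), flange towards the pad, square to it within 4 degrees and centred within 12 mm, pressed on it with a steady 6 to 14 N by the robot, at rest (all of step 1 and all of step 2); the arm keeps its last pose, push and grip.
It fails at once if the bracket is rammed against the pad (over 25 N) (contact force between bracket and pad above 25 N).
It fails at once if a bystander is moved more than 30 mm (distance of any of angle_piece, motor, tape, driver, jar, propeller from where it was at the start of the episode above 0.03 m).
It also fails if it takes over 72 s, if anything falls off the work surface, if the arm or the gripper's body presses on something with over 40 N, if the wrist force passes 120 N, or if a joint passes its speed limit or range.

ROBOT

A 7-joint arm with a two-finger parallel gripper is mounted at the origin on the work surface. World frame = base frame: x ahead of the robot, y to its left, z up, the work surface at z = 0. Lengths are in mm, angles in rad, forces in N, time in s.
With the tool pointing down it reaches from about 400 to 900 mm from the base axis. Payload 5.5 kg.
Tool frame: the origin (TCP) lies midway between the tips of the shut fingers; the grasp point (between the pads) lies 19 mm behind it (arm.grip_depth is the distance from the TCP to the grasp point, in mm); z points along the fingers, x is the direction in which the jaws open and shut, and the axes are right-handed (so a half turn about z gives the same grasp; the last joint's range is limited). The gripper opens to 92 mm and grips with 3 to 60 N. Pads are 19 mm wide; open, the fingers measure 130 mm over their backs; the gripper's body (75 mm by 190 mm) begins 47 mm behind the grasp point.
Start: joints at [1.438, 0.501, -0.427, 1.55, 0.221, 1.138, -0.21], TCP at [250.638, -599.734, 226.729] pointing down, gripper open.
Joint ranges: [-2.88, 2.88], [-0.31, 2.03], [-1.54, 1.56], [0.2, 2.42], [-1.41, 4.55], [0.19, 2.02], [-2.57, 2.57]. Speed limits (rad/s): [2.57, 2.57, 3.14, 3.14, 3.14, 3.14, 3.14].

INTERFACE

Orientations are given as a unit quaternion [w, x, y, z].
In Python, from bench import arm gives the robot as it stands.
- The arm moves only by the tool move_arm, never from a script. Its argument "increments" is a list that holds one entry, the list of rows, each a list of 7 numbers: the turn, a rotation vector about the tool's x, y, z in degrees, then the shift along the tool's x, y, z in cm, then the opening, from -1 (shut) to 1 (fully open). A call has 1 to 5 rows; each row shifts and turns the pose as measured when the row begins, along the tool's axes as they then stand; what a row does not reach is not made up. A row lasts 1/10 s, in which the tool goes at most 50 mm and 8.59 degrees, less where a joint would pass 70% of its speed; a pose out of reach is approached as far as the arm can. A call with a gripper value outside its range is refused whole. The fingers move at their own pace and stop on an object; "squeeze" is the grip in N (left out, the last holds). Time passes only in rows, so rows that do not move let the fingers close. It gives the time, the measured TCP pose, the force and the opening at its end, in the units of the state.
- arm.read_state(): the state, without advancing time (a new reading comes with each control period).
- arm.grab_frame(name): name is "scene" or "side" or "wrist"; returns (picture, depth): 420x560x3 uint8, blue, green, red; 420x560 float32, mm along the optical axis (not along the pixel's ray), 0 where there is no reading.
- arm.calibration(name): a dict with "fx", "fy", "cx", "cy" (pixels), "view" (4x4, takes a point from world to camera coordinates); the wrist camera has in their place "hand_eye" (4x4, takes a point from camera to tool coordinates, whose origin is the TCP and whose axes are the tool frame's). Camera axes: x right, y down, z forward; pixel columns grow to the right and rows downward; lengths in mm; the calibration is good to about 2 mm. A picture is of the moment at which its call begins: read the wrist's pose just before it. calibration takes no time and is no camera call.
- arm.close_job(): hands the job in, once; it reports no verdict.
Trained networks look in the newest picture that a camera, given by its name, has taken for a name from the list of things; names that differ only in an ending like _2 or _b are one class to them, and where a whole thing is asked for, a point or a joint stands for the part that bears it (a point fixed in the world has none). Each returns a list of dicts, best first, with "p" (0 to 1); they miss things now and then, are a little off and sometimes report something else, mostly with a low value. They report only what shows in the picture. A call takes as long as a camera call.
- arm.spot_in(camera, name): "point" ([row, column] in pixels, amid what is visible of it).
- arm.cut_out(camera, name): "mask" (420x560 bool, what is visible of it) and "point" ([row, column] in pixels, amid what is visible of it).
The state is a dict: "time_s": time; "joints": joint angles; "joint_velocities": joint speeds; "tau": joint torques, N m; "tool_pos": TCP position; "tcp_rot": TCP orientation; "wrist_force": force on the tool from outside, world axes, zero at the start; "moment": the same for the moment, N m; "opening": finger opening in mm.
Only numpy, scipy, OpenCV 4.12 (cv2) and the standard library are available. Lean on these libraries where they do the work, as an engineer would, in place of code of your own. Each camera call takes 0.05 s, during which the arm holds its last target.

## Working session

There is one attempt and no reset: what is moved stays moved. The work goes in short steps, Python scripts to look and compute and a tool call to move; the robot and the scene stay as the last step left them, time stands still between calls to the robot, and variables do not carry over. Pictures are saved under pics/ and viewed, and the job is handed in when it is done.

Besides the shell and the picture viewer there is one more tool, called after "Emit:" as a command line: name --argument value ..., lists and objects as JSON in quotes. move_arm: Moves the arm, as the interface text tells. Its arguments: {"type":"object","properties":{"increments":{"type":"array"},"squeeze":{"type":"number"}},"required":["increments"]}

```bash
ls; mkdir -p pics
python3 - <<'E'
from bench import arm
import cv2
s=arm.read_state();print(s)
for n in("scene","side","wrist"):
    im,d=arm.grab_frame(n);cv2.imwrite(f"pics/{n}0.png",im);import numpy as np;np.save(f"pics/{n}0.npy",d)
    print(n,arm.calibration(n))
print(arm.read_state()["time_s"])
E
```

```text
pics
{'time_s': 0.0, 'joints': array([ 1.43818383,  0.50182941, -0.42674684,  1.55145891,  0.22080047,
        1.13829418, -0.21028351]), 'joint_velocities': array([-7.25652163e-04,  4.04551525e-04,  6.96134852e-04,  5.01277095e-05,
        7.63949525e-04, -2.31243281e-03, -1.15305570e-03]), 'tau': array([ 1.87770893e-04, -5.66590834e+01, -5.81658036e+00, -2.79114443e+01,
       -6.87474548e-02,  3.07439303e-02,  1.45272134e-04]), 'tool_pos': array([ 250.27486168, -599.12265544,  225.68229111]), 'tcp_rot': array([-5.53893884e-04,  8.32342607e-01, -5.54260630e-01, -7.95222882e-04]), 'wrist_force': array([ 0.25718267, -0.21477684,  0.00869756]), 'moment': array([-0.01199946, -0.04682517,  0.0047712 ]), 'opening': 91.75774169765678}
scene {'fx': 495.12622237056627, 'fy': 495.12622237056627, 'cx': 276.3157624480481, 'cy': 205.93791662102262, 'view': array([[ 3.22610135e-01,  9.46527504e-01,  2.89560250e-03,
        -1.40951311e+02],
       [ 5.89484595e-01, -1.98521894e-01, -7.83005090e-01,
        -2.64991304e+02],
       [-7.40561013e-01,  2.54312290e-01, -6.22008557e-01,
         1.70
[... 323 characters left out ...]
,  7.88077777e-01, -6.15504225e-01,
         7.28012968e+01],
       [ 2.65427973e-02, -6.15118207e-01, -7.87987989e-01,
         1.20842755e+03],
       [ 0.00000000e+00,  0.00000000e+00,  0.00000000e+00,
         1.00000000e+00]])}
wrist {'fx': 337.8075695206558, 'fy': 337.8075695206558, 'cx': 275.8388685902076, 'cy': 208.52531400695167, 'hand_eye': array([[ 9.99999562e-01, -4.34893300e-05, -9.34990732e-04,
         1.08535831e+00],
       [ 3.25339472e-04,  9.52785849e-01,  3.03642914e-01,
        -8.19270073e+01],
       [ 8.77640711e-04, -3.03643086e-01,  9.52785446e-01,
        -1.58861749e+02],
       [ 0.00000000e+00,  0.00000000e+00,  0.00000000e+00,
         1.00000000e+00]])}
0.15
```

View pics/scene0.png

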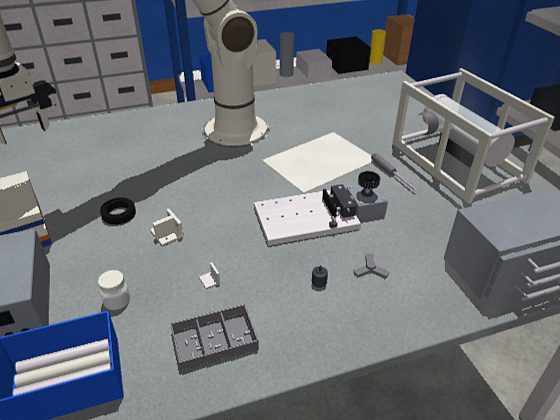

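View pics/side0.png

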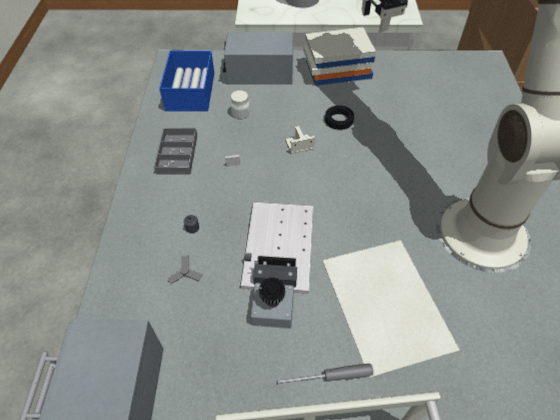

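View pics/wrist0.png

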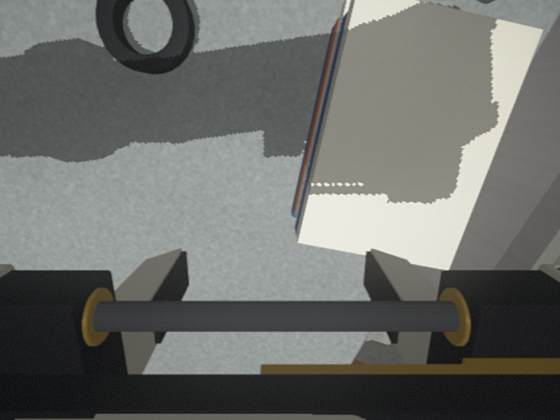

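Scene: bed around (215,305) in the scene view, wheel at (180,369), and bracket near (228,168). In the side view, bed (245,280), wheel (292,271), bracket (140,300). Now the measurements.

```bash
cat > h.py <<'E'
from bench import arm
import numpy as np, cv2
from scipy.spatial.transform import Rotation as R
def Rq(q): return R.from_quat([q[1],q[2],q[3],q[0]])
def camT(n,st=None):
    c=arm.calibration(n)
    if n=="wrist":
        T=np.eye(4);T[:3,:3]=Rq(st["tcp_rot"]).as_matrix();T[:3,3]=st["tool_pos"]
        return c,T@c["hand_eye"]
    return c,np.linalg.inv(c["view"])
def cloud(n,d,mask=None,st=None):
    c,T=camT(n,st)
    m=d>0
    if mask is not None:m&=mask
    v,u=np.nonzero(m);z=d[v,u]
    P=np.c_[(u-c["cx"])/c["fx"]*z,(v-c["cy"])/c["fy"]*z,z]
    return P@T[:3,:3].T+T[:3,3],v,u
def proj(n,P,st=None):
    c,T=camT(n,st);P=np.atleast_2d(P)
    Q=(P-T[:3,3])@T[:3,:3]
    return np.c_[Q[:,0]/Q[:,2]*c["fx"]+c["cx"],Q[:,1]/Q[:,2]*c["fy"]+c["cy"]]
E
python3 - <<'E'
from h import *
for n in("scene","side"):
    im,d=arm.grab_frame(n)
    for o in("jig","wheel","bracket","marker","pointer","pad","angle_piece","motor","tape","driver","jar","propeller"):
        r=arm.cut_out(n,o)
        for q in r[:2]:
            if q["p"]<0.3: continue
            P,v,u=cloud(n,d,q["mask"])
            print(n,o,round(q["p"],2),np.round(q["point"]),len(P),np.median(P,0).round(),np.percentile(P,2,axis=0).round(),np.percentile(P,98,axis=0).round())
            if o in("jig","bracket","marker","wheel","pad"): np.save(f"pics/m_{n}_{o}.npy",q["mask"]) if q is r[0] else 0
im=cv2.imread("pics/side0.png");cv2.imwrite("pics/sz.png",cv2.resize(im[90:335,140:345],None,fx=3,fy=2.45*1,interpolation=cv2.INTER_CUBIC))
im=cv2.imread("pics/scene0.png");cv2.imwrite("pics/cz.png",cv2.resize(im[160:310,130:400],None,fx=2.9,fy=2.9,interpolation=cv2.INTER_CUBIC))
E
```

```text
scene jig 0.75 [210. 318.] 5590 [547.  92.  22.] [446. -68.   3.] [605. 254. 105.]
scene jig 0.72 [167. 390.] 352 [398. 368.  18.] [327. 351.  -1.] [499. 403.  28.]
scene marker 0.59 [222. 331.] 54 [599.  97.  31.] [587.  90.  20.] [605. 107.  47.]
scene pointer 0.85 [199. 340.] 714 [541. 141.  53.] [484. 113.  26.] [579. 170.  60.]
scene pointer 0.57 [178. 365.] 344 [540. 222. 102.] [505. 198.  59.] [561. 251. 110.]
scene pad 0.76 [201. 330.] 236 [532. 116.  43.] [485. 112.  21.] [572. 141.  56.]
scene angle_piece 0.84 [279. 213.] 305 [ 665. -237.    6.] [ 640. -260.   -1.] [ 683. -221.   37.]
scene motor 0.62 [202. 339.] 772 [540. 142.  53.] [478. 113.  22.] [580. 172.  60.]
scene tape 0.71 [203. 329.] 166 [538. 116.  46.] [491. 112.  28.] [572. 129.  56.]
scene tape 0.58 [204. 118.] 683 [ 358. -420.   21.] [ 305. -461.    1.] [ 389. -379.   27.]
scene driver 0.53 [163. 387.] 231 [380. 363.  21.] [327. 350.   9.] [507. 387.  29.]
scene jar 0.76 [286. 115.] 1001 [ 672. -449.   49.] [ 627. -478.    0.] [ 683. -423.   73.]
scene jar 0.67 [201. 339.] 760 [542. 142.  53.] [482. 113.  22
[... 444 characters left out ...]
1. -421.   73.]
side marker 0.48 [253. 248.] 43 [596. 103.  33.] [591.  98.  23.] [604. 108.  44.]
side pointer 0.55 [271. 273.] 1021 [529. 151.  55.] [484. 115.  30.] [578. 178.  61.]
side pad 0.56 [259. 276.] 312 [528. 121.  47.] [488. 113.  28.] [570. 129.  57.]
side motor 0.76 [224. 189.] 198 [747.   7.  34.] [734. -15.   4.] [763.  15.  49.]
side tape 0.91 [116. 338.] 504 [ 346. -410.   21.] [ 305. -459.    0.] [ 388. -376.   28.]
side driver 0.64 [374. 346.] 727 [382. 373.  21.] [328. 354.   1.] [485. 386.  27.]
side jar 0.79 [106. 239.] 447 [ 654. -432.   49.] [ 629. -473.    5.] [ 681. -421.   73.]
side propeller 0.55 [274. 182.] 336 [752. 137.  10.] [713.  92.  -1.] [783. 157.  19.]
```

View pics/sz.png

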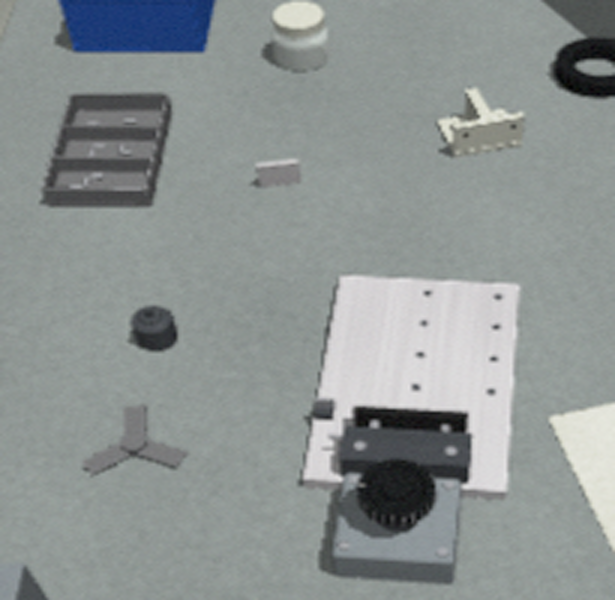

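View pics/cz.png

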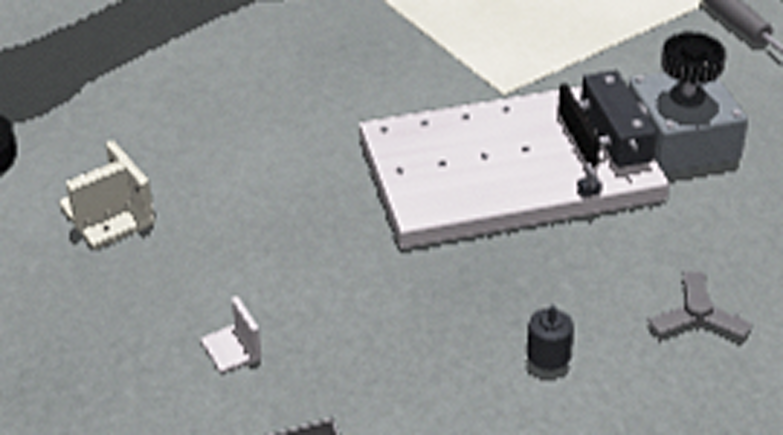

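Run:
```python
from h import *
from scipy.optimize import minimize
D={n:np.load(f"pics/{n}0.npy") for n in("scene","side")}
box=lambda P,lo,hi:np.all((P>lo)&(P<hi),1)
for n in D:
    P,v,u=cloud(n,D[n])
    b=P[box(P,[420,-120,14],[640,190,28])]
    print(n,"bedz",np.median(b[:,2]),len(b))
    r=cv2.minAreaRect(b[:,:2].astype(np.float32));print(r)
    # robust: fit edges: max of count inside rect 160x250 minus... use percentile extents at yaw
    def ext(th):
        c,s=np.cos(th),np.sin(th);X=b[:,0]*c+b[:,1]*s;Y=-b[:,0]*s+b[:,1]*c
        return np.percentile(X,1),np.percentile(X,99),np.percentile(Y,0.7),np.percentile(Y,99)
    for th in np.radians(np.arange(-8,8.1,1)): e=ext(th);print(round(np.degrees(th)),np.round(e),round(e[1]-e[0],1),end=";")
    print()
    w=P[box(P,[480,170,98],[600,290,125])]
    (c,rad)=cv2.minEnclosingCircle(w[:,:2].astype(np.float32));print("wheel",len(w),c,rad,np.median(w,0))
    st=P[box(P,[460,90,51],[600,190,66])];print("stop top",len(st),cv2.minAreaRect(st[:,:2].astype(np.float32)),np.median(st,0))
    k=P[box(P,[400,-360,-5],[540,-230,70])];
    for lo,hi in((4,14),(30,60),(42,60)):
        q=k[(k[:,2]>lo)&(k[:,2]<hi)];print("br",lo,hi,len(q),cv2.minAreaRect(q[:,:2].astype(np.float32)))
    g=P[box(P,[300,-200,-10],[400,0,10])];print("ground",np.median(g[:,2]))
```

```text
scene bedz 20.597523324244833 3172
((521.7911376953125, 60.330169677734375), (264.6120910644531, 165.97630310058594), 86.34345245361328)
-8 [431. 595.   1. 253.] 164.0;-7 [433. 596.  -8. 243.] 162.2;-6 [436. 596. -16. 233.] 160.3;-5 [438. 597. -25. 223.] 158.9;-4 [439. 598. -34. 212.] 159.0;-3 [440. 600. -44. 202.] 159.4;-2 [441. 602. -53. 192.] 160.8;-1 [441. 604. -62. 181.] 163.1;0 [441. 606. -72. 171.] 165.3;1 [441. 609. -82. 160.] 167.9;2 [440. 611. -92. 150.] 170.7;3 [ 439.  613. -102.  139.] 173.6;4 [ 439.  615. -112.  129.] 176.2;5 [ 438.  616. -121.  119.] 178.7;6 [ 437.  618. -131.  109.] 181.5;7 [ 435.  619. -141.   98.] 184.4;8 [ 433.  621. -151.   88.] 187.5;
wheel 248 (535.6079711914062, 224.0250701904297) 30.365436553955078 [536.04857062 223.23143983 104.24803819]
stop top 443 ((532.6336669921875, 151.82745361328125), (76.49552917480469, 111.79584503173828), 87.94572448730469) [533.41420216 150.81307483  57.0132046 ]
br 4 14 267 ((461.528076171875, -294.464599609375), (114.93988800048828, 122.33684539794922), 89.17848205566406)
br 30 60 302 ((467.9844970703125, -309.406
[... 808 characters left out ...]
9.  127.] 179.6;7 [ 436.  619. -138.  119.] 182.5;8 [ 434.  620. -148.  110.] 185.4;
wheel 472 (535.615234375, 224.957275390625) 29.5667781829834 [535.22035909 226.28765513 103.82195093]
stop top 747 ((535.5672607421875, 150.62948608398438), (76.4516830444336, 109.00251770019531), 89.4327392578125) [529.63510221 152.83904074  56.27645063]
br 4 14 146 ((469.7775573730469, -289.04473876953125), (134.4311065673828, 117.79000854492188), 0.3531578481197357)
br 30 60 229 ((458.8046875, -297.3094787597656), (74.76261901855469, 60.08687973022461), 78.63946533203125)
br 42 60 147 ((458.8046875, -297.3094787597656), (74.76261901855469, 60.08687973022461), 78.63946533203125)
ground -0.41393211520704654
```

Emit:
move_arm --increments '[[[0,0,0,-3.1,-3.5,0,1],[0,0,0,-3.1,-3.5,0,1],[0,0,0,-3.1,-3.5,0,1],[0,0,0,-3.1,-3.5,0,1],[0,0,0,-3.1,-3.5,0,1]]]'

```text
time_s: 1.95
tool_pos: [350.4, -391.4, 225.2]
tcp_rot: [0.002, 0.828, -0.561, 0.001]
wrist_force: [-0.1, 0.2, 0.2]
opening: 91.8
```

Emit:
move_arm --increments '[[[0,0,0,-3.1,-3.5,0,1],[0,0,0,-3.1,-3.5,0,1],[0,0,0,-3.1,-3.5,0,1],[0,0,0,-3.1,-3.5,0,1],[0,0,0,-3.1,-3.5,0,1]]]'

```text
time_s: 2.45
tool_pos: [458.8, -174.3, 225.9]
tcp_rot: [0.003, 0.827, -0.562, 0.003]
wrist_force: [1.1, -0.1, -0.6]
opening: 91.4
```

```bash
cat >> h.py <<'E'
def w2t(d,st=None):
    st=st or arm.read_state(); return (Rq(st["tcp_rot"]).inv().apply(d)/10).round(2)
def go(target,az=None):
    "report delta in tool axes cm to world target, and z-turn needed (deg) for tool x azimuth az"
    st=arm.read_state();M=Rq(st["tcp_rot"]).as_matrix()
    a=np.degrees(np.arctan2(M[1,0],M[0,0]))
    # tilt correction rotvec in tool frame taking z to down
    t=np.degrees(np.cross([0,0,1],M.T@[0,0,-1]))
    print("t",round(st["time_s"],2),"pos",st["tool_pos"].round(1),"az",a.round(1),"tilt",t.round(2),"j",st["joints"].round(2),"F",st["wrist_force"].round(1),"op",round(st["opening"],1))
    print(" tool cm",w2t(np.array(target)-st["tool_pos"],st), "turn z", None if az is None else round((a-az+180)%360-180,1))
E
python3 -c "
from h import *
go([600,125,150],-93.7)"
```

```text
t 2.45 pos [ 458.8 -174.3  225.9] az -68.3 tilt [ 0.06 -0.51  0.  ] j [ 0.89  0.24 -0.67  1.94  0.18  1.02 -1.05] F [ 1.1 -0.1 -0.6] op 91.4
 tool cm [-22.67 -24.19   7.36] turn z 25.4
```

Emit:
move_arm --increments '[[[0,0,0,-3.3,-3.5,0.5,1],[0,0,0,-3.3,-3.5,0.5,1],[0,0,0,-3.3,-3.5,1,1],[0,0,0,-3.3,-3.5,1,1],[0,0,0,-3.3,-3.5,1,1]]]'

```text
time_s: 2.95
tool_pos: [565.2, 48.4, 187.0]
tcp_rot: [0.002, 0.827, -0.563, 0.008]
wrist_force: [0.7, -1.1, 1.1]
opening: 91.9
```

Emit:
move_arm --increments '[[[0,0,0,-3.2,-3.4,1.5,1],[0,0,0,-3.0,-3.3,1,1],[0,0,8,0,0,0,1],[0,0,8,0,0,0,1],[0,0,8,0,0,0,1]]]'

```text
time_s: 3.45
tool_pos: [606.1, 145.4, 157.9]
tcp_rot: [0.001, -0.691, 0.723, -0.005]
wrist_force: [0.4, 0.1, -0.3]
opening: 91.8
```

Run:
```python
from h import *
go([600,125,150],-93.7)
im,d=arm.grab_frame("wrist");st=arm.read_state();cv2.imwrite("pics/w1.png",im);np.save("pics/w1.npy",d)
np.save("pics/w1st.npy",np.r_[st["tool_pos"],st["tcp_rot"]])
```

```text
t 3.45 pos [606.1 145.4 157.9] az -92.6 tilt [-0.5  -0.29  0.  ] j [ 0.15  0.56 -0.59  1.69  0.37  1.   -2.18] F [ 0.4  0.1 -0.3] op 91.8
 tool cm [2.06 0.52 0.79] turn z 1.1
```

View pics/w1.png

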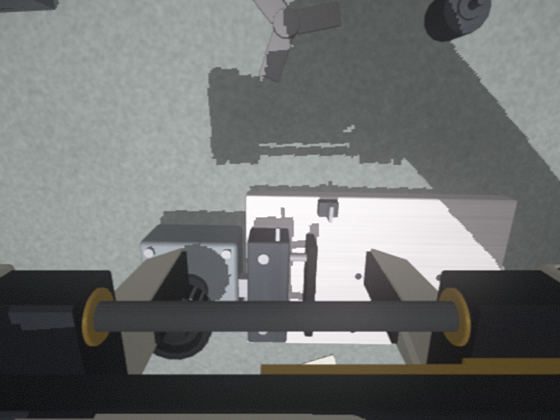

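Run:
```python
from h import *
im=cv2.imread("pics/w1.png");cv2.imwrite("pics/w1z.png",cv2.resize(im[180:275,230:360],None,fx=6,fy=6,interpolation=cv2.INTER_NEAREST))
```

```text
(no output)
```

View pics/w1z.png

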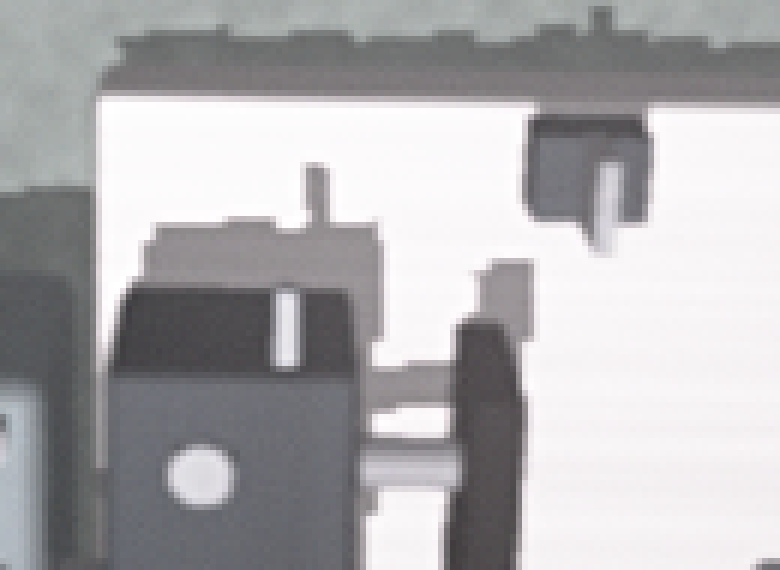

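```bash
cat >> h.py <<'E'
def ray(n,u,v,z,st=None):
    c,T=camT(n,st);r=T[:3,:3]@[(u-c["cx"])/c["fx"],(v-c["cy"])/c["fy"],1];o=T[:3,3]
    return o+r*(z-o[2])/r[2]
def sst(f):
    a=np.load(f);return dict(tool_pos=a[:3],tcp_rot=a[3:])
E
python3 - <<'E'
from h import *
st=sst("pics/w1st.npy");d=np.load("pics/w1.npy")
P,v,u=cloud("wrist",d,None,st)
b=(P[:,2]>14)&(P[:,2]<26)&(P[:,0]>440)&(P[:,0]<620)&(P[:,1]>-100)&(P[:,1]<200)
print("bedz",np.median(P[b,2]))
tip=ray("wrist",230+286/6,180+290/6,55,st);pb=ray("wrist",230+286/6,180+368/6,55,st)
ra=ray("wrist",230+612/6,180+165/6,46,st);rb=ray("wrist",230+603/6,180+250/6,46,st)
print(tip,pb,ra,rb)
# bed +x edge: fit from image: zoom y=97 at x=100; also corners at (515,200)
e1=ray("wrist",246.5,196.2,20,st);e2=ray("wrist",514,200.5,20,st);print(e1,e2,np.degrees(np.arctan2((e1-e2)[0],(e1-e2)[1])))
for th in (-3,-3.7,-4.3):
    t=np.radians(th);y=np.array([-np.sin(t),np.cos(t)])
    print(th,((tip+pb)/2-(ra+rb)/2)[:2]@y, "travel")
for nm,uu,vv in(("ptr",277,233),("ridge",331,212)):
    print(nm,d[vv,uu], P[(abs(v-vv)<2)&(abs(u-uu)<1)].round(0)[:4].tolist())
E
```

```text
bedz 21.042836934845866
[588.55277107 142.99711797  55.        ] [576.94243475 143.58462228  55.        ] [601.38090898  96.48294212  46.        ] [588.80483299  97.79936157  46.        ]
[608.15037055 170.104468    20.        ] [590.96262355 -74.82226776  20.        ] 4.014153788744298
-3 45.440370285189225 travel
-3.7 45.2568560055397 travel
-4.3 45.09418050253368 travel
ptr 281.5273 [[585.0, 144.0, 54.0], [584.0, 144.0, 55.0], [584.0, 144.0, 56.0]]
ridge 285.15845 [[599.0, 97.0, 47.0], [598.0, 97.0, 46.0], [597.0, 97.0, 46.0]]
```

```bash
python3 -c "
from h import *
go([535.5,224.5,150],162)"
```

```text
t 3.5 pos [606.  145.2 158. ] az -93.0 tilt [-0.51 -0.3   0.  ] j [ 0.15  0.56 -0.59  1.69  0.37  1.   -2.19] F [-0.8  0.   0.6] op 91.8
 tool cm [-7.56  7.46  0.69] turn z 105.0
```

Emit:
move_arm --increments '[[[0,0,0,-2.5,2.5,0.2,1],[0,0,0,-2.5,2.5,0.2,1],[0,0,0,-2.5,2.5,0.2,1],[0,0,-8.5,0,0,0,1],[0,0,-8.5,0,0,0,1]]]'

```text
time_s: 4.0
tool_pos: [534.2, 225.0, 151.2]
tcp_rot: [-0.001, 0.79, -0.613, 0.007]
wrist_force: [-0.6, -0.7, -0.8]
opening: 91.9
```

Emit:
move_arm --increments '[[[0,0,-8.5,0,0,0,1],[0,0,-8.5,0,0,0,1],[0,0,-8.5,0,0,0,1],[0,0,-8.5,0,0,0,1],[0,0,-8.5,0,0,0,1]]]'

```text
time_s: 4.5
tool_pos: [534.5, 225.0, 152.8]
tcp_rot: [0.002, 0.959, -0.282, 0.008]
wrist_force: [0.4, -0.5, 0.5]
opening: 91.9
```

Emit:
move_arm --increments '[[[0,0,-8.5,0,0,0,1],[0,0,-8.5,0,0,0,1],[0,0,-8.5,0,0,0,1],[0,0,-8.5,0,0,0,1],[0,0,-8.5,0,0,0,1]]]'

```text
time_s: 5.0
tool_pos: [536.4, 222.7, 154.0]
tcp_rot: [0.006, 0.996, 0.089, 0.009]
wrist_force: [-0.6, -0.1, -0.4]
opening: 91.8
```

Emit:
move_arm --increments '[[[0,0,-8.5,0,0,0,1],[0,0,-8.5,0,0,0,1],[0,0,-8.5,0,0,0,1],[0,0,-8.5,0,0,0,1],[0,0,-8.5,0,0,0,1]]]'

```text
time_s: 5.5
tool_pos: [538.6, 220.0, 155.1]
tcp_rot: [0.01, 0.894, 0.448, 0.007]
wrist_force: [-0.1, 0.8, 0.4]
opening: 91.7
```

```bash
python3 -c "
from h import *
go([535.5,224.5,150],162)"
```

```text
t 5.5 pos [538.6 220.  155.1] az 53.2 tilt [ 1.4  -0.23  0.  ] j [ 0.38  0.73 -1.17  1.79  0.77  1.14 -0.13] F [-0.1  0.8  0.4] op 91.7
 tool cm [ 0.18 -0.53  0.5 ] turn z -108.8
```

Emit:
move_arm --increments '[[[0.3,0,-8.5,0,0,0,1],[0.3,0,-8.5,0,0,0,1],[0.3,0,-8.5,0,0,0,1],[0.3,0,-8.5,0,0,0,1],[0.3,0,-8.5,0,0,0,1]]]'

```text
time_s: 6.0
tool_pos: [540.8, 216.8, 156.0]
tcp_rot: [0.003, 0.668, 0.744, -0.002]
wrist_force: [-0.3, -0.1, 0.5]
opening: 91.9
```

Emit:
move_arm --increments '[[[0,0,-8.5,0,0,0,1],[0,0,-8.5,0,0,0,1],[0,0,-8.5,0,0,0,1],[0,0,-8.5,0,0,0,1],[0,0,-8.5,0,0,0,1]]]'

```text
time_s: 6.5
tool_pos: [543.7, 213.3, 156.4]
tcp_rot: [0.003, 0.349, 0.937, -0.003]
wrist_force: [0.0, 0.0, -0.2]
opening: 91.7
```

Run:
```python
from h import *
go([535.5,224.5,150],162)
im,d=arm.grab_frame("wrist");st=arm.read_state();cv2.imwrite("pics/w2.png",im)
P,v,u=cloud("wrist",d,None,st)
w=P[(P[:,2]>97)&(P[:,2]<112)&(abs(P[:,0]-535)<50)&(abs(P[:,1]-225)<50)]
print(len(w),cv2.minEnclosingCircle(w[:,:2].astype(np.float32)),np.median(w,0))
```

```text
t 6.5 pos [543.7 213.3 156.4] az 139.1 tilt [-0.23  0.48  0.  ] j [ 0.47  0.96 -1.43  1.77  0.99  1.35  1.25] F [ 0.   0.  -0.2] op 91.7
 tool cm [1.36 0.31 0.63] turn z -22.9
5319 ((532.8355102539062, 223.14999389648438), 28.75212287902832) [531.81037449 221.50554297 104.81386521]
```

View pics/w2.png

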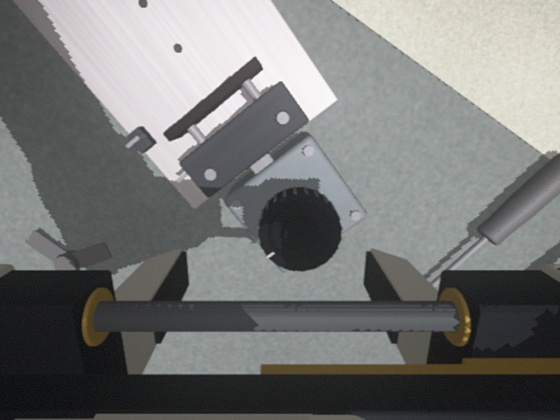

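```bash
python3 -c "
from h import *
go([534.5,224,76],140)"
```

```text
t 6.55 pos [543.8 213.1 156.1] az 139.5 tilt [-0.25  0.46  0.  ] j [ 0.47  0.96 -1.43  1.77  0.99  1.35  1.25] F [ 0.1 -0.1 -0.2] op 91.7
 tool cm [1.48 0.26 8.  ] turn z -0.5
```

Emit:
move_arm --increments '[[[0,0.4,0,1.4,0.3,0,1],[0,0,0,0,0,2,1],[0,0,0,0,0,2,1],[0,0,0,0,0,2,1],[0,0,0,0,0,1,1]]]'

```text
time_s: 7.05
tool_pos: [534.8, 224.8, 81.3]
tcp_rot: [0.0, 0.35, 0.937, -0.002]
wrist_force: [-0.1, -0.4, -0.4]
opening: 92.2
```

```bash
python3 -c "
from h import *
go([534.5,224,76],140)"
```

```text
t 7.05 pos [534.8 224.8  81.3] az 139.0 tilt [-0.19  0.12  0.  ] j [ 0.42  1.03 -1.33  1.82  1.08  1.25  1.18] F [-0.1 -0.4 -0.4] op 92.2
 tool cm [-0.03 -0.08  0.53] turn z -1.0
```

Emit:
move_arm --increments '[[[0,0,0,0,0,0.4,1],[0,0,0,0,0,0,-1],[0,0,0,0,0,0,-1],[0,0,0,0,0,0,-1],[0,0,0,0,0,0,-1]]]' --squeeze 40

```text
time_s: 7.55
tool_pos: [534.0, 224.6, 75.1]
tcp_rot: [-0.001, 0.35, 0.937, -0.003]
wrist_force: [0.3, 0.4, 0.7]
opening: 64.5
```

Emit:
move_arm --increments '[[[0,0,0,0,0,0,-1],[0,0,0,0,0,0,-1],[0,0,0,0,0,0,-1]]]'

```text
time_s: 7.85
tool_pos: [533.7, 225.3, 75.7]
tcp_rot: [-0.001, 0.35, 0.937, -0.002]
wrist_force: [1.1, 1.5, -2.9]
opening: 55.6
```

```bash
python3 -c "
from h import *
go([534.5,224,76],140);print(arm.read_state()['moment'])"
```

```text
t 7.85 pos [533.7 225.3  75.7] az 139.0 tilt [-0.25 -0.01  0.  ] j [ 0.42  1.04 -1.33  1.82  1.08  1.24  1.17] F [ 1.1  1.5 -2.9] op 55.6
 tool cm [-0.15 -0.05 -0.03] turn z -1.0
[ 0.17956205 -0.25905183 -0.08523484]
```

Emit:
move_arm --increments '[[[0,0,6,0,0,0,-1],[0,0,6,0,0,0,-1],[0,0,6,0,0,0,-1],[0,0,6,0,0,0,-1],[0,0,6,0,0,0,-1]]]'

```text
time_s: 8.35
tool_pos: [533.9, 224.9, 75.7]
tcp_rot: [0.0, 0.587, 0.81, -0.002]
wrist_force: [0.0, -0.3, -1.5]
opening: 55.4
```

```bash
python3 -c "
from h import *
go([533.7,225.3,75.7],-76);print(arm.read_state()['moment'])"
```

```text
t 8.35 pos [533.9 224.9  75.7] az 108.2 tilt [-0.17  0.17  0.  ] j [ 0.4   0.97 -1.26  1.82  1.02  1.18  0.67] F [ 0.  -0.3 -1.5] op 55.4
 tool cm [ 0.04 -0.01 -0.  ] turn z -175.8
[ 0.36944794 -0.01193606  0.33010773]
```

Emit:
move_arm --increments '[[[0,0,8,0,0,0,-1],[0,0,8,0,0,0,-1],[0,0,8,0,0,0,-1],[0,0,8,0,0,0,-1],[0,0,8,0,0,0,-1]]]'

```text
time_s: 8.85
tool_pos: [534.0, 224.4, 75.7]
tcp_rot: [0.001, 0.835, 0.55, -0.002]
wrist_force: [-0.6, -0.8, -2.2]
opening: 55.4
```

Run:
```python
from h import *
go([533.7,225.3,75.7],-76);print(arm.read_state()['moment'])
for n in("scene","side"):
    im,d=arm.grab_frame(n);cv2.imwrite(f"pics/{n}1.png",im)
a=cv2.imread("pics/scene1.png")[160:260,290:410];b=cv2.imread("pics/side1.png")[220:320,210:330]
cv2.imwrite("pics/c1.png",cv2.resize(np.hstack([a,b]),None,fx=3.3,fy=3.3,interpolation=cv2.INTER_CUBIC))
```

```text
t 8.85 pos [534.  224.4  75.7] az 66.7 tilt [ 0.03  0.24 -0.  ] j [ 0.35  0.88 -1.15  1.83  0.92  1.09  0.01] F [-0.6 -0.8 -2.2] op 55.4
 tool cm [ 0.07 -0.06  0.  ] turn z 142.7
[ 0.36051378 -0.12217942  0.34074428]
```

View pics/c1.png

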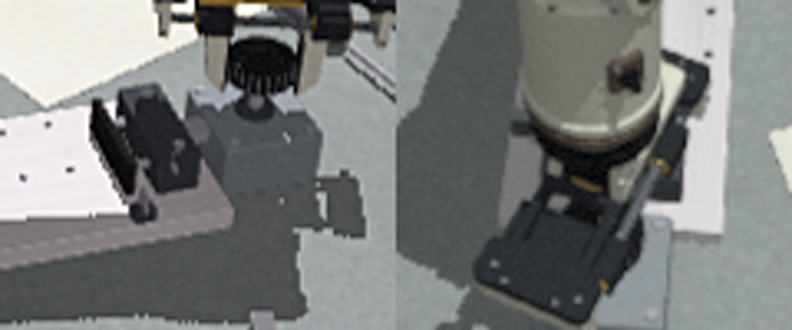

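The stop has advanced about 15 mm, and in the left crop a gap to the housing has opened. The wheel follows the gripper, so I'll keep turning.

Emit:
move_arm --increments '[[[0,0,8,0,0,0,-1],[0,0,8,0,0,0,-1],[0,0,8,0,0,0,-1],[0,0,8,0,0,0,-1],[0,0,8,0,0,0,-1]]]'

```text
time_s: 9.45
tool_pos: [533.6, 223.9, 75.7]
tcp_rot: [0.002, 0.972, 0.233, -0.001]
wrist_force: [-1.0, -0.4, -2.8]
opening: 54.8
```

Emit:
move_arm --increments '[[[0,0,8,0,0,0,-1],[0,0,8,0,0,0,-1],[0,0,8,0,0,0,-1],[0,0,8,0,0,0,-1],[0,0,8,0,0,0,-1]]]'

```text
time_s: 9.95
tool_pos: [533.0, 223.8, 75.7]
tcp_rot: [0.004, 0.994, -0.114, -0.0]
wrist_force: [0.4, -0.2, -2.6]
opening: 55.3
```

Emit:
move_arm --increments '[[[0,0,8,0,0,0,-1],[0,0,8,0,0,0,-1],[0,0,8,0,0,0,-1],[0,0,8,0,0,0,-1],[0,0,8,0,0,0,-1]]]'

```text
time_s: 10.45
tool_pos: [532.4, 224.2, 75.7]
tcp_rot: [0.004, 0.894, -0.447, 0.001]
wrist_force: [0.4, -1.4, -2.4]
opening: 55.2
```

Run:
```python
from h import *
go([533.7,225.3,75.7],-76);print(arm.read_state()['moment'])
```

```text
t 10.45 pos [532.4 224.2  75.7] az -53.2 tilt [ 0.38 -0.26  0.  ] j [ 0.1   0.66 -0.73  1.84  0.57  0.88 -1.83] F [ 0.4 -1.4 -2.4] op 55.2
 tool cm [-0.01 -0.17 -0.  ] turn z 22.8
[0.42676769 0.22960674 0.37595468]
```

Emit:
move_arm --increments '[[[0,0,6,0,0,0,-1],[0,0,6,0,0,0,-1],[0,0,6,0,0,0,-1],[0,0,0,0,0,0,-1]]]'

```text
time_s: 10.85
tool_pos: [532.3, 224.4, 75.7]
tcp_rot: [0.004, 0.814, -0.58, 0.001]
wrist_force: [1.1, -0.6, -1.1]
opening: 55.5
```

Run:
```python
from h import *
go([533.7,225.3,75.7],-76);print(arm.read_state()['moment'])
st=arm.read_state()
im,d=arm.grab_frame("wrist");cv2.imwrite("pics/w3.png",im);np.save("pics/w3.npy",d);np.save("pics/w3st.npy",np.r_[st["tool_pos"],st["tcp_rot"]])
im,d=arm.grab_frame("scene");cv2.imwrite("pics/s3.png",cv2.resize(im[160:260,290:410],None,fx=6,fy=6,interpolation=cv2.INTER_CUBIC))
```

```text
t 10.85 pos [532.3 224.4  75.7] az -70.9 tilt [ 0.33 -0.35  0.  ] j [ 0.05  0.63 -0.66  1.84  0.51  0.86 -2.1 ] F [ 1.1 -0.6 -1.1] op 55.5
 tool cm [-0.04 -0.16 -0.  ] turn z 5.1
[ 0.71532068  0.07704682 -0.29403446]
```

View pics/w3.png

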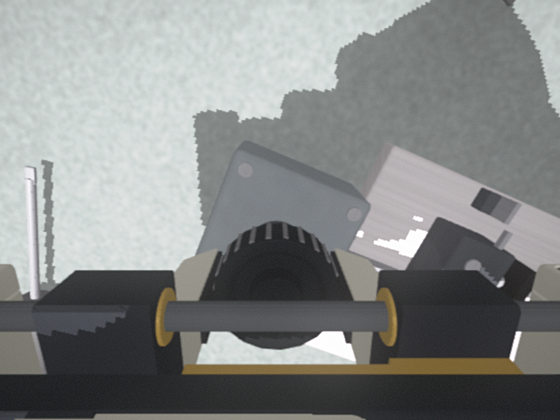

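View pics/s3.png

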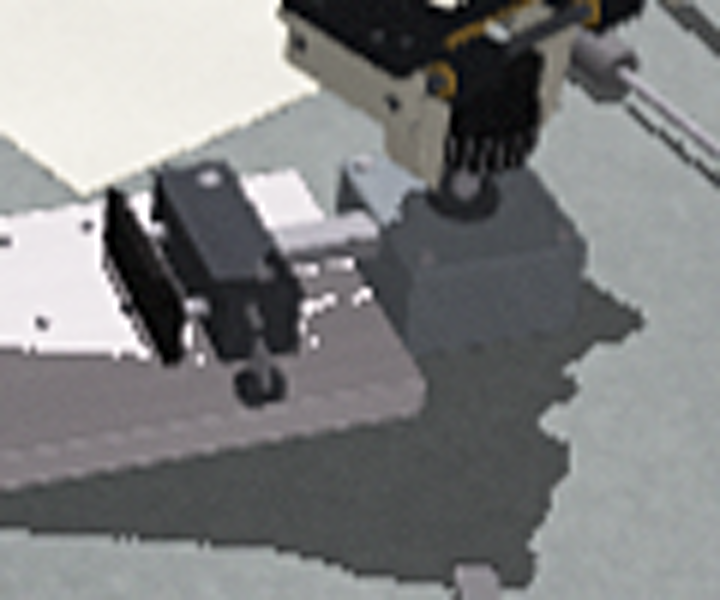

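Run:
```python
from h import *
im=cv2.imread("pics/w3.png")[180:280,440:540];im=cv2.convertScaleAbs(im,alpha=1.8)
cv2.imwrite("pics/w3z.png",cv2.resize(im,None,fx=6,fy=6,interpolation=cv2.INTER_NEAREST))
```

```text
(no output)
```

View pics/w3z.png

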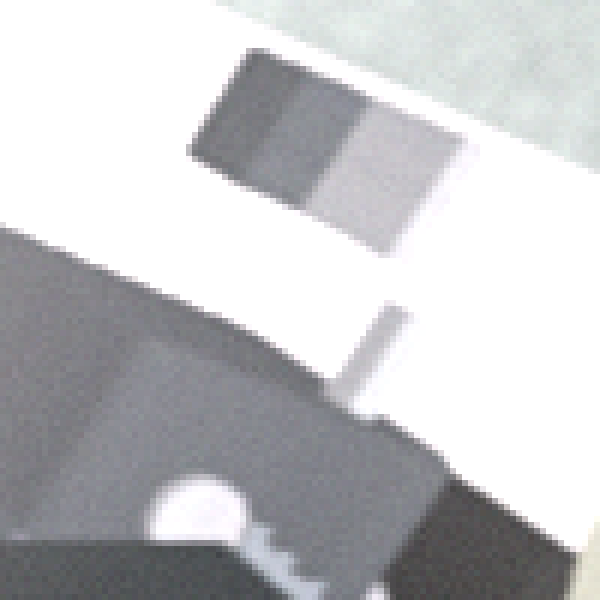

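Run:
```python
from h import *
im=cv2.imread("pics/w3.png")[190:250,465:525].astype(float);im=np.clip((im-90)*1.9,0,255).astype(np.uint8)
cv2.imwrite("pics/w3z2.png",cv2.resize(im,None,fx=10,fy=10,interpolation=cv2.INTER_NEAREST))
```

```text
(no output)
```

View pics/w3z2.png

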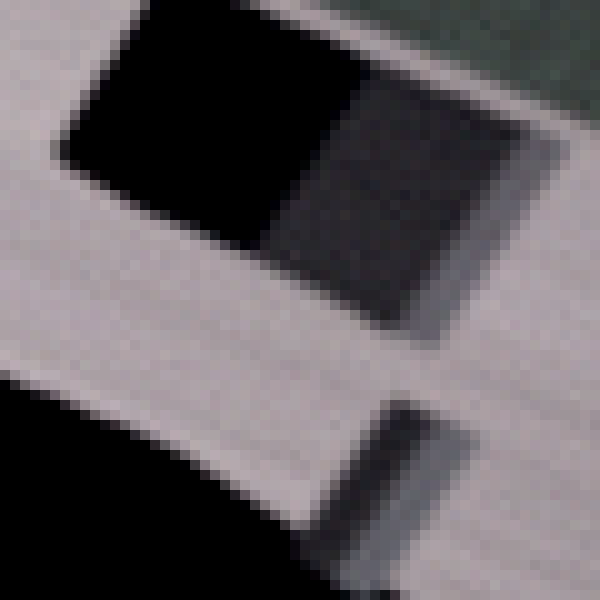

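Run:
```python
from h import *
st=sst("pics/w3st.npy")
f=lambda x,y,z:ray("wrist",465+x/10-.5,190+y/10-.5,z,st)
ra,rb=f(545,145,46),f(425,335,46)
print(ra,rb)
for z in(54,55.5):
    pa,pb=f(460,440,z),f(360,575,z);print(z,pa,pb)
    t=np.radians(-3.9);y=np.array([-np.sin(t),np.cos(t)])
    print(((pa+pb)/2-(ra+rb)/2)[:2]@y, (pa-rb)[:2]@y)
```

```text
[602.08288161  96.7921158   46.        ] [589.40609317  97.21079105  46.        ]
54 [585.31292563  98.44891515  54.        ] [575.9723959   99.49239285  54.        ]
0.9374853263201556 0.9568589619980663
55.5 [585.5247295   99.72263787  55.5       ] [576.26201457 100.7574225   55.5       ]
2.2209741878174416 2.2420380017995627
```

Emit:
move_arm --increments '[[[0,0,3,0,0,0,-1],[0,0,3,0,0,0,-1],[0,0,0,0,0,0,-1],[0,0,0,0,0,0,-1]]]'

```text
time_s: 11.35
tool_pos: [532.3, 224.5, 75.7]
tcp_rot: [0.004, 0.787, -0.616, 0.0]
wrist_force: [0.2, -1.0, -1.8]
opening: 55.0
```

Run:
```python
from h import *
go([533.7,225.3,75.7],-76);st=arm.read_state();print(st['moment'])
im,d=arm.grab_frame("wrist");cv2.imwrite("pics/w4.png",im);np.save("pics/w4st.npy",np.r_[st["tool_pos"],st["tcp_rot"]])
im=im[190:250,465:525].astype(float);im=np.clip((im-90)*1.9,0,255).astype(np.uint8)
cv2.imwrite("pics/w4z2.png",cv2.resize(im,None,fx=10,fy=10,interpolation=cv2.INTER_NEAREST))
```

```text
t 11.35 pos [532.3 224.5  75.7] az -76.1 tilt [ 0.34 -0.32  0.  ] j [ 0.04  0.63 -0.64  1.84  0.49  0.85 -2.18] F [ 0.2 -1.  -1.8] op 55.0
 tool cm [-0.04 -0.16 -0.01] turn z -0.1
[ 0.6907038   0.16731059 -0.31591004]
```

View pics/w4z2.png

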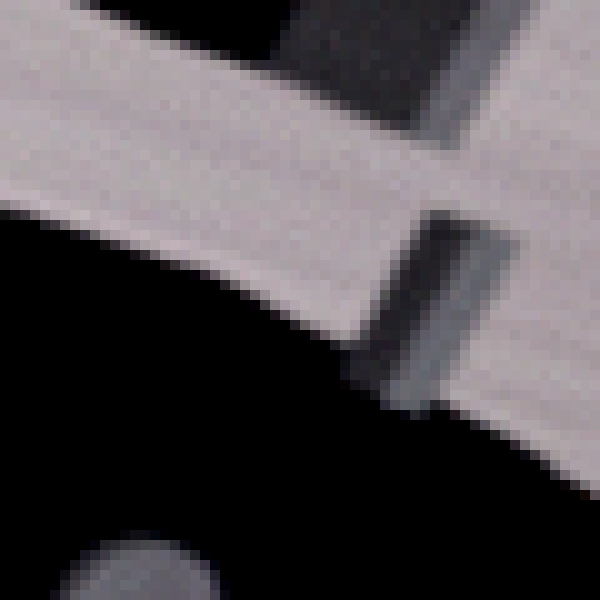

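Run:
```python
from h import *
st=sst("pics/w4st.npy")
f=lambda x,y,z:ray("wrist",465+x/10-.5,190+y/10-.5,z,st)
ra,rb=f(515,10,46),f(438,135,46)
t=np.radians(-3.9);y=np.array([-np.sin(t),np.cos(t)])
for z in(54,55,55.5):
    pa,pb=f(500,240,z),f(410,400,z)
    print(ra,rb,pa,pb,((pa+pb)/2-(ra+rb)/2)[:2]@y, (pa-rb)[:2]@y)
```

```text
[597.43190031  96.58463867  46.        ] [589.42431194  97.54113221  46.        ] [585.55311913  97.58935507  54.        ] [575.40485564  98.23083748  54.        ] -0.035489143995036346 -0.21518911568369578
[597.43190031  96.58463867  46.        ] [589.42431194  97.54113221  46.        ] [585.70527569  98.40354367  55.        ] [575.61338485  99.04146269  55.        ] 0.7873025265253647 0.6074630150843682
[597.43190031  96.58463867  46.        ] [589.42431194  97.54113221  46.        ] [585.78135397  98.81063796  55.5       ] [575.71764945  99.4467753   55.5       ] 1.198698361785544 1.0187890804684143
```

Emit:
move_arm --increments '[[[0,0,0,0,0,0,1],[0,0,0,0,0,0,1],[0,0,0,0,0,0,1],[0,0,0,0,0,-2,1],[0,0,0,0,0,-3,1]]]'

```text
time_s: 11.9
tool_pos: [529.3, 223.9, 123.1]
tcp_rot: [0.008, 0.79, -0.613, -0.001]
wrist_force: [0.4, -0.2, 0.1]
opening: 89.2
```

Run:
```python
from h import *
go([600,105,150],-93.9)
```

```text
t 11.9 pos [529.3 223.9 123.1] az -75.6 tilt [ 0.8  -0.41  0.  ] j [ 0.07  0.56 -0.69  1.81  0.44  0.94 -2.13] F [ 0.4 -0.2  0.1] op 89.2
 tool cm [13.29 -3.87 -2.65] turn z 18.3
```

Emit:
move_arm --increments '[[[0,0,0,0,0,-3,1],[0,0,0,4,-1.2,0,1],[0,0,0,4,-1.2,0,1],[0,0,0,4,-1.2,0,1],[0.8,0,8,0,0,0,1]]]'

```text
time_s: 12.4
tool_pos: [599.4, 118.3, 160.8]
tcp_rot: [-0.002, 0.749, -0.663, 0.006]
wrist_force: [-0.1, 0.7, -0.6]
opening: 91.5
```

Run:
```python
from h import *
go([600,105,150],-93.9)
st=arm.read_state()
im,d=arm.grab_frame("wrist");cv2.imwrite("pics/w5.png",im);np.save("pics/w5.npy",d);np.save("pics/w5st.npy",np.r_[st["tool_pos"],st["tcp_rot"]])
```

```text
t 12.4 pos [599.4 118.3 160.8] az -83.0 tilt [-0.65 -0.38  0.  ] j [ 0.24  0.55 -0.65  1.72  0.39  1.   -2.  ] F [-0.1  0.7 -0.6] op 91.5
 tool cm [1.32 0.11 1.09] turn z 10.9
```

View pics/w5.png

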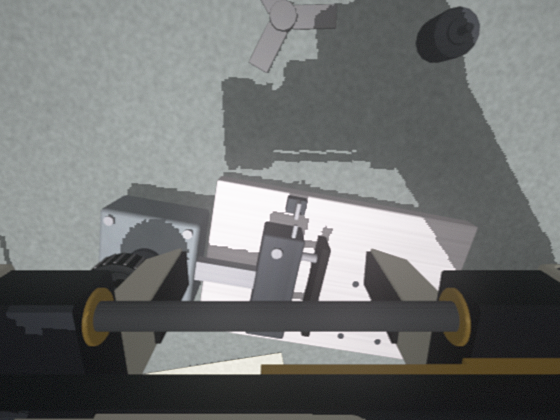

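Run:
```python
from h import *
im=cv2.imread("pics/w5.png")[185:260,250:350].astype(float);im=np.clip((im-90)*1.6,0,255).astype(np.uint8)
cv2.imwrite("pics/w5z.png",cv2.resize(im,None,fx=8,fy=8,interpolation=cv2.INTER_NEAREST))
```

```text
(no output)
```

View pics/w5z.png

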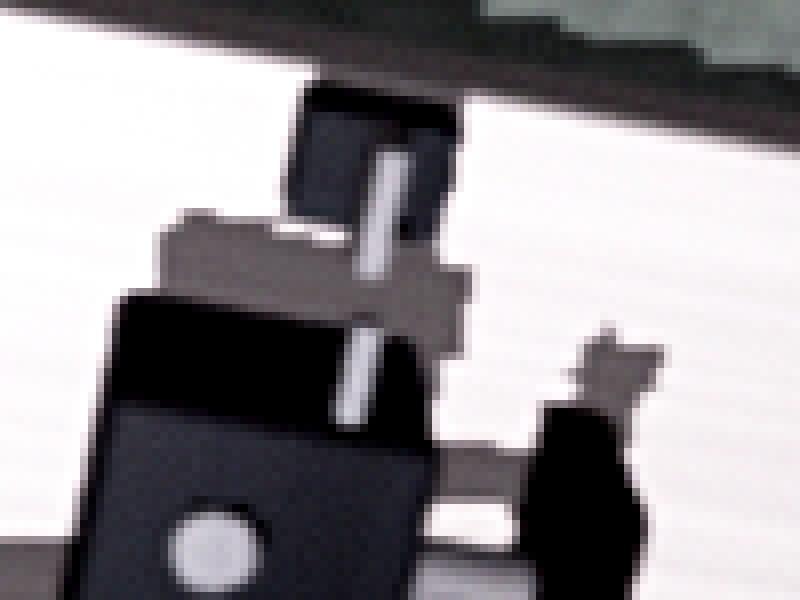

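Run:
```python
from h import *
st=sst("pics/w5st.npy")
f=lambda x,y,z:ray("wrist",250+x/8-.5,185+y/8-.5,z,st)
ra,rb=f(395,160,46),f(373,275,46)
t=np.radians(-3.9);y=np.array([-np.sin(t),np.cos(t)]);x=np.array([y[1],-y[0]])
for z in(54,55.5):
    pa,pb=f(367,330,z),f(350,420,z)
    print(ra,rb,pa,pb,((pa+pb)/2-(ra+rb)/2)[:2]@y, (pa-rb)[:2]@y)
# jig edges
d=np.load("pics/w5.npy");P,v,u=cloud("wrist",d,None,st)
e1=ray("wrist",219,180.5,20,st);e2=ray("wrist",476,225.5,20,st);print(e1,e2,np.degrees(np.arctan2((e1-e2)[0],(e1-e2)[1])))
c=(ra+rb)/2
print("front pad centre predicted y-offset from ridge -34.5")
O=np.array([523.,38.]);m=(ra+rb)[:2]/2-O;print("marker local",m@x,m@y)
b=P[(P[:,2]>15)&(P[:,2]<27)&(P[:,0]>400)&(P[:,0]<640)&(P[:,1]<100)&(P[:,1]>-120)]
X=(b[:,:2]-O)@x;print(np.percentile(X,[1,99]))
s=P[(P[:,2]>50)&(P[:,2]<64)&(P[:,1]<140)&(P[:,1]>85)];print(len(s),np.percentile((s[:,:2]-O)@x,[1,99]),np.percentile((s[:,:2]-O)@y,[1,99]))
```

```text
[601.79928456  97.20446233  46.        ] [588.77988398  97.73663101  46.        ] [585.30916667  98.39800573  54.        ] [575.05744246  98.78938546  54.        ] 0.0930900243755718 0.42378131593840457
[601.79928456  97.20446233  46.        ] [588.77988398  97.73663101  46.        ] [585.83779027  98.56431769  55.5       ] [575.64374256  98.95349551  55.5       ] 0.29583437598895845 0.6256626330339019
[608.27020603 169.43198457  20.        ] [593.97895369 -75.57119449  20.        ] 3.3383307596229894
front pad centre predicted y-offset from ridge -34.5
marker local 68.07727523291732 64.24962654855965
[-80.0218736   77.67401897]
3035 [-50.73588419  52.74206879] [54.70861317 89.98393078]
```

Run:
```python
from h import *
go([465,-300,190],-4)
```

```text
t 12.45 pos [597.3 122.2 161.2] az -83.4 tilt [-0.67 -0.23  0.  ] j [ 0.24  0.54 -0.65  1.72  0.39  1.   -2.02] F [-1.1  0.6 -0.2] op 91.8
 tool cm [40.44 17.95 -2.93] turn z -79.4
```

Emit:
move_arm --increments '[[[0,0,0,4.2,1.9,-0.4,1],[0,0,0,4.2,1.9,-0.4,1],[0,0,0,4.2,1.9,-0.4,1],[0,0,0,4.2,1.9,-0.4,1],[0,0,0,4.2,1.9,-0.4,1]]]'

```text
time_s: 12.95
tool_pos: [527.2, -88.0, 181.1]
tcp_rot: [-0.006, 0.759, -0.651, 0.003]
wrist_force: [0.8, -0.2, -0.0]
opening: 92.0
```

Emit:
move_arm --increments '[[[0,0,0,4.2,1.9,-0.3,1],[0,0,0,4.2,1.9,-0.3,1],[0,0,0,4.2,1.9,-0.3,1],[0,0,0,4.2,1.9,-0.3,1],[0,0,-8.5,0,0,0,1]]]'

```text
time_s: 13.45
tool_pos: [473.9, -274.4, 193.4]
tcp_rot: [-0.004, 0.809, -0.588, 0.005]
wrist_force: [-1.0, 0.1, -0.4]
opening: 91.7
```

Emit:
move_arm --increments '[[[0,0,-8.5,0,0,0,1],[0,0,-8.5,0,0,0,1],[0,0,-8.5,0,0,0,1],[0,0,-8.5,0,0,0,1],[0,0,-8.5,0,0,0,1]]]'

```text
time_s: 13.95
tool_pos: [474.2, -270.9, 194.2]
tcp_rot: [-0.002, 0.969, -0.246, 0.005]
wrist_force: [-0.6, -0.9, -0.3]
opening: 92.0
```

Run:
```python
from h import *
go([465,-300,190],-4)
```

```text
t 13.95 pos [ 474.2 -270.9  194.2] az -28.5 tilt [-0.38 -0.52  0.  ] j [ 1.13  0.43 -0.82  1.84  0.36  1.01 -0.33] F [-0.6 -0.9 -0.3] op 92.0
 tool cm [0.57 3.   0.4 ] turn z -24.5
```

Emit:
move_arm --increments '[[[-0.4,-0.5,-8.2,0,0,0,1],[0,0,-8.2,0,0,0,1],[0,0,-8.2,0,0,0,1],[0,0,0,1,1.5,0,1]]]'

```text
time_s: 14.35
tool_pos: [484.3, -278.8, 194.9]
tcp_rot: [0.0, 1.0, -0.017, -0.001]
wrist_force: [-0.3, 0.5, 0.4]
opening: 91.9
```

Run:
```python
from h import *
go([465,-300,190],-4)
st=arm.read_state()
im,d=arm.grab_frame("wrist");cv2.imwrite("pics/w6.png",im);np.save("pics/w6.npy",d);np.save("pics/w6st.npy",np.r_[st["tool_pos"],st["tcp_rot"]])
P,v,u=cloud("wrist",d,None,st)
k=(P[:,2]>44)&(P[:,2]<58)&(abs(P[:,0]-465)<80)&(abs(P[:,1]+295)<80)
print(k.sum(),cv2.minAreaRect(P[k,:2].astype(np.float32)))
```

```text
t 14.35 pos [ 484.3 -278.8  194.9] az -2.0 tilt [ 0.01  0.08 -0.  ] j [ 1.17  0.49 -0.91  1.8   0.44  1.06  0.07] F [-0.3  0.5  0.4] op 91.9
 tool cm [-1.86  2.18  0.49] turn z 2.0
1386 ((466.7218933105469, -311.86785888671875), (70.10688781738281, 60.18465042114258), 17.03622817993164)
```

View pics/w6.png

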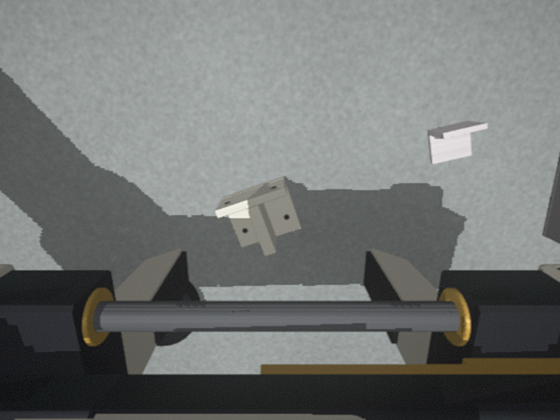

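Emit:
move_arm --increments '[[[0,0,-6.4,0,0,0,0.2],[0,0,-6.4,0,0,0,0.2],[0,0,-6.4,0,0,0,0.2]]]'

```text
time_s: 14.7
tool_pos: [487.2, -280.6, 195.5]
tcp_rot: [0.001, 0.988, 0.156, 0.001]
wrist_force: [0.1, -0.5, -0.1]
opening: 72.5
```

Run:
```python
from h import *
go([468.2,-316.7,14],17)
```

```text
t 14.7 pos [ 487.2 -280.6  195.5] az 17.9 tilt [ 0.14 -0.05  0.  ] j [ 1.22  0.53 -0.98  1.8   0.5   1.08  0.37] F [ 0.1 -0.5 -0.1] op 72.5
 tool cm [-2.94  2.8  18.16] turn z 0.9
```

Emit:
move_arm --increments '[[[0,0,1,-2.9,2.8,0,0.2],[0,0,0,0,0,4.5,0.2],[0,0,0,0,0,4.5,0.2],[0,0,0,0,0,3,0.2]]]'

```text
time_s: 15.1
tool_pos: [473.6, -317.4, 78.3]
tcp_rot: [0.005, 0.988, 0.153, 0.005]
wrist_force: [-0.2, -0.6, 0.2]
opening: 55.4
```

Run:
```python
from h import *
go([468.2,-316.7,14],17)
st=arm.read_state()
im,d=arm.grab_frame("wrist");cv2.imwrite("pics/w7.png",im)
P,v,u=cloud("wrist",d,None,st)
k=(P[:,2]>44)&(P[:,2]<56)&(abs(P[:,0]-465)<50)&(abs(P[:,1]+305)<50)
print(k.sum(),cv2.minAreaRect(P[k,:2].astype(np.float32)))
```

```text
t 15.1 pos [ 473.6 -317.4   78.3] az 17.6 tilt [ 0.7  -0.49  0.  ] j [ 1.18  0.68 -0.85  1.87  0.66  0.89  0.32] F [-0.2 -0.6  0.2] op 55.4
 tool cm [-0.54 -0.31  6.42] turn z 0.6
3550 ((467.1829528808594, -311.7337951660156), (69.66487121582031, 59.927127838134766), 17.108848571777344)
```

View pics/w7.png

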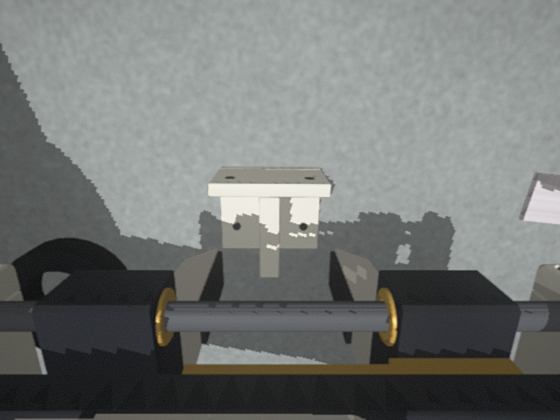

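Emit:
move_arm --increments '[[[0.7,-0.5,0.5,-0.5,-0.3,1,0.2],[0,0,0,0,0,2,0.2],[0,0,0,0,0,2,0.2]]]'

```text
time_s: 15.45
tool_pos: [467.6, -312.4, 25.6]
tcp_rot: [-0.002, 0.988, 0.151, -0.001]
wrist_force: [-0.3, 0.3, 0.7]
opening: 55.1
```

Run:
```python
from h import *
go([468.6,-316.5,14],17.1)
```

```text
t 15.45 pos [ 467.6 -312.4   25.6] az 17.4 tilt [-0.26  0.09  0.  ] j [ 1.14  0.75 -0.79  1.89  0.72  0.82  0.27] F [-0.3  0.3  0.7] op 55.1
 tool cm [-0.02  0.43  1.16] turn z 0.3
```

Emit:
move_arm --increments '[[[-0.2,0,0.3,0,0.4,0.5,0.2],[0,0,0,0,0,0.6,0.2],[0,0,0,0,0,0,-1],[0,0,0,0,0,0,-1],[0,0,0,0,0,0,-1]]]' --squeeze 40

```text
time_s: 15.95
tool_pos: [469.8, -316.1, 14.9]
tcp_rot: [-0.0, 0.989, 0.149, -0.001]
wrist_force: [0.6, -0.6, 0.4]
opening: 35.7
```

Emit:
move_arm --increments '[[[0,0,0,0,0,0,-1],[0,0,0,0,0,0,-1],[0,0,0,0,0,0,-1],[0,0,0,0,0,0,-1],[0,0,0,0,0,0,-1]]]'

```text
time_s: 16.45
tool_pos: [470.4, -316.9, 16.3]
tcp_rot: [0.001, 0.989, 0.149, -0.0]
wrist_force: [-0.0, 0.8, 0.3]
opening: 11.7
```

Run:
```python
from h import *
go([468.6,-316.5,14],17.1)
```

```text
t 16.45 pos [ 470.4 -316.9   16.3] az 17.2 tilt [ 0.08  0.03 -0.  ] j [ 1.13  0.76 -0.77  1.88  0.74  0.81  0.25] F [-0.   0.8  0.3] op 11.7
 tool cm [-0.16 -0.09  0.23] turn z 0.1
```

Emit:
move_arm --increments '[[[0,0,0,0,0,-1,-1],[0,0,0,0,0,-2,-1],[0,0,0,0,0,-3,-1],[0,0,0,0,0,-4,-1],[0,0,0,0,0,0,-1]]]'

```text
time_s: 16.95
tool_pos: [469.8, -315.2, 120.4]
tcp_rot: [-0.001, 0.989, 0.15, -0.001]
wrist_force: [1.3, -0.7, -0.8]
opening: 11.8
```

Run:
```python
from h import *
go([522.5,-60,120],-3.7)
st=arm.read_state()
im,d=arm.grab_frame("wrist");cv2.imwrite("pics/w8.png",im)
P,v,u=cloud("wrist",d,None,st)
Q=Rq(st["tcp_rot"]).inv().apply(P-st["tool_pos"])
k=(Q[:,2]<20)&(Q[:,2]>-45)&(abs(Q[:,0])<40)&(Q[:,1]<10)&(Q[:,1]>-60)
q=Q[k];print(k.sum(),np.percentile(q,[1,99],axis=0))
f=q[(q[:,1]<-24)&(q[:,2]<-25)]
print("flange top",len(f),np.percentile(f,[1,50,99],axis=0),cv2.minAreaRect(f[:,:2].astype(np.float32)))
```

```text
t 16.95 pos [ 469.8 -315.2  120.4] az 17.2 tilt [-0.12  0.11  0.  ] j [ 1.22  0.63 -0.9   1.84  0.59  0.97  0.36] F [ 1.3 -0.7 -0.8] op 11.8
 tool cm [ 12.6  -22.81   0.06] turn z 20.9
13091 [[-34.61017968 -35.62672351 -40.87450748]
 [ 33.0263227    3.69165408  12.17120541]]
flange top 4710 [[-34.65101697 -35.57611488 -35.89212499]
 [ -0.84078363 -32.8867702  -34.2808899 ]
 [ 33.1239971  -24.7492308  -25.36648607]] ((-0.7361679077148438, -29.990825653076172), (11.98347282409668, 69.98998260498047), 89.66321563720703)
```

View pics/w8.png

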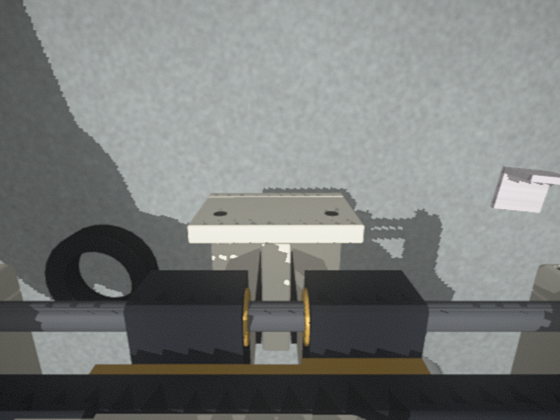

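Emit:
move_arm --increments '[[[0,0,7,0,0,0,-1],[0,0,7,0,0,0,-1],[0,0,7,0,0,0,-1],[0,0,0,0,0,0,-1]]]'

```text
time_s: 17.4
tool_pos: [465.1, -314.5, 116.1]
tcp_rot: [-0.002, 0.999, -0.04, -0.005]
wrist_force: [-0.3, 0.2, 0.5]
opening: 11.6
```

Run:
```python
from h import *
go([520.7,14,110],-3.7)
```

```text
t 17.4 pos [ 465.1 -314.5  116.1] az -4.6 tilt [-0.21  0.57  0.  ] j [ 1.16  0.59 -0.81  1.85  0.52  0.94  0.03] F [-0.3  0.2  0.5] op 11.6
 tool cm [  2.93 -33.19   0.7 ] turn z -0.9
```

Emit:
move_arm --increments '[[[0,0.3,0,0.4,-3,0,-1],[0,0.3,0,0.4,-4,0,-1],[0,0,0,0.4,-4,0,-1],[0,0,0,0.4,-4,0,-1],[0,0,0,0.4,-4,0,-1]]]'

```text
time_s: 17.9
tool_pos: [496.0, -129.3, 112.5]
tcp_rot: [-0.001, 0.999, -0.038, -0.003]
wrist_force: [0.4, -0.0, -0.7]
opening: 11.8
```

Emit:
move_arm --increments '[[[0,0,0,0.4,-4,0,-1],[0,0,0,0.4,-4,0,-1],[0,0,0,0.4,-3,0,-1],[0,0,0,0,0,0,-1]]]'

```text
time_s: 18.3
tool_pos: [514.5, -8.7, 111.3]
tcp_rot: [-0.003, 1.0, -0.026, -0.004]
wrist_force: [0.5, 0.0, -0.8]
opening: 11.7
```

Run:
```python
from h import *
go([520.7,14,60],-3.7)
st=arm.read_state()
im,d=arm.grab_frame("wrist");cv2.imwrite("pics/w9.png",im);np.save("pics/w9.npy",d);np.save("pics/w9st.npy",np.r_[st["tool_pos"],st["tcp_rot"]])
```

```text
t 18.3 pos [514.5  -8.7 111.3] az -3.0 tilt [-0.32  0.44  0.  ] j [ 0.66  0.54 -0.86  1.97  0.52  0.88 -0.54] F [ 0.5  0.  -0.8] op 11.7
 tool cm [ 0.54 -2.27  5.14] turn z 0.7
```

View pics/w9.png

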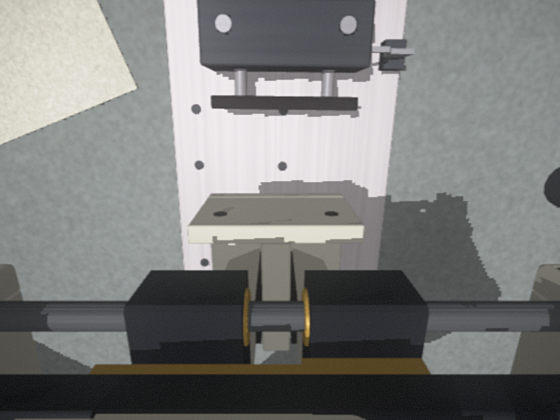

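Run:
```python
from h import *
st=sst("pics/w9st.npy");d=np.load("pics/w9.npy");im=cv2.imread("pics/w9.png")
P,v,u=cloud("wrist",d,None,st)
M=Rq(st["tcp_rot"])
g=im[v,u].max(1)
k=(P[:,2]>46)&(P[:,2]<60)&(g<110)&(v>88)&(v<115)&(u>195)&(u<375)
r=cv2.minAreaRect(P[k,:2].astype(np.float32));print("pad top",k.sum(),r,np.median(P[k],0))
s=(P[:,2]>52)&(P[:,2]<64)&(v<72)&(u>190)&(u<372)
r2=cv2.minAreaRect(P[s,:2].astype(np.float32));print("stop",s.sum(),r2)
# angle of pad edges in image: rays at z=54 of front edge ends
im2=im[80:120,190:380];cv2.imwrite("pics/w9z.png",cv2.resize(im2,None,fx=4,fy=4,interpolation=cv2.INTER_NEAREST))
bed=(P[:,2]>14)&(P[:,2]<27)&(v<190)
# fit bed side edges: per row min/max u where bed
rows=np.unique(v[bed]);L=[];Rr=[]
for q in rows:
    w=P[bed&(v==q)]; w=w[np.argsort(w[:,0])]
    L.append(w[0,:2]);Rr.append(w[-1,:2])
for E in(L,Rr):
    E=np.array(E);l=cv2.fitLine(E.astype(np.float32),cv2.DIST_HUBER,0,.01,.01).ravel();print("edge az from y",np.degrees(np.arctan2(l[0],l[1])),l)
```

```text
pad top 1871 ((522.993408203125, 71.7433853149414), (7.922061443328857, 89.01655578613281), 85.92768096923828) [523.68819796  71.71875822  54.85357152]
stop 11723 ((525.4059448242188, 108.9932861328125), (34.88358688354492, 100.9248046875), 86.43019104003906)
edge az from y 3.7378259 [6.5191098e-02 9.9787277e-01 4.4352649e+02 7.2734001e+01]
edge az from y 3.2634685 [5.6927480e-02 9.9837834e-01 6.0176849e+02 6.9492966e+01]
```

View pics/w9z.png

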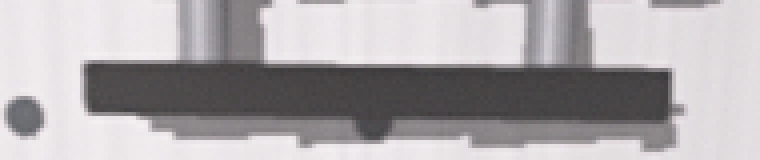

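Emit:
move_arm --increments '[[[-0.3,0.4,0.7,0.5,-2.2,0,-1],[0,0,0,0,0,2,-1],[0,0,0,0,0,2,-1],[0,0,0,0,0,1.5,-1],[0,0,0,0,0,0,-1]]]'

```text
time_s: 18.85
tool_pos: [518.6, 4.1, 51.9]
tcp_rot: [0.003, 0.999, -0.031, -0.003]
wrist_force: [0.0, 0.3, -1.4]
opening: 11.9
```

Run:
```python
from h import *
go([520.5,17,37],-3.7)
```

```text
t 18.85 pos [518.6   4.1  51.9] az -3.6 tilt [ 0.36  0.32 -0.  ] j [ 0.55  0.63 -0.77  1.99  0.63  0.79 -0.66] F [ 0.   0.3 -1.4] op 11.9
 tool cm [ 0.12 -1.31  1.48] turn z 0.1
```

Emit:
move_arm --increments '[[[0.3,0.3,0,0.2,-1.1,0.5,-1],[0,0,0,0,0,0.5,-1],[0,0,0,0,0,0.2,-1],[0,0,0,0,0,0,-1]]]'

```text
time_s: 19.25
tool_pos: [522.1, 14.2, 39.7]
tcp_rot: [0.0, 0.999, -0.032, 0.0]
wrist_force: [0.7, -0.3, -1.2]
opening: 11.9
```

Run:
```python
from h import *
go([520.5,17,37],-3.7)
```

```text
t 19.25 pos [522.1  14.2  39.7] az -3.7 tilt [ 0.05 -0.04  0.  ] j [ 0.52  0.65 -0.76  1.99  0.65  0.76 -0.69] F [ 0.7 -0.3 -1.2] op 11.9
 tool cm [-0.18 -0.27  0.27] turn z 0.0
```

Emit:
move_arm --increments '[[[0,0,0,-0.1,0,0.3,-1],[0,0,0,0,0,0.1,-1],[0,0,0,0,0,0,-1]]]'

```text
time_s: 19.55
tool_pos: [521.6, 14.2, 36.3]
tcp_rot: [0.001, 0.999, -0.032, 0.001]
wrist_force: [0.1, 0.1, -1.2]
opening: 12.2
```

Run:
```python
from h import *
go([520.5,17,36],-3.7)
```

```text
t 19.55 pos [521.6  14.2  36.3] az -3.6 tilt [ 0.08 -0.11  0.  ] j [ 0.52  0.65 -0.75  1.99  0.66  0.75 -0.7 ] F [ 0.1  0.1 -1.2] op 12.2
 tool cm [-0.12 -0.27  0.03] turn z 0.1
```

Not quite in contact with the bed yet, so I'll lower in small steps.

Emit:
move_arm --increments '[[[0,0,0,0,0,0.1,-1],[0,0,0,0,0,0,-1]]]'

```text
time_s: 19.75
tool_pos: [521.9, 14.1, 36.6]
tcp_rot: [0.001, 0.999, -0.032, 0.001]
wrist_force: [0.9, -0.1, -0.6]
opening: 12.1
```

Emit:
move_arm --increments '[[[0,0,0,0,0,0.1,-1],[0,0,0,0,0,0,-1]]]'

```text
time_s: 19.95
tool_pos: [522.4, 14.1, 36.4]
tcp_rot: [0.002, 0.999, -0.032, 0.002]
wrist_force: [0.2, 0.4, -1.0]
opening: 11.7
```

Run:
```python
from h import *
go([520.5,17,36],-3.7)
```

```text
t 19.95 pos [522.4  14.1  36.4] az -3.7 tilt [ 0.17 -0.21  0.  ] j [ 0.51  0.65 -0.75  1.99  0.66  0.75 -0.7 ] F [ 0.2  0.4 -1. ] op 11.7
 tool cm [-0.21 -0.28  0.04] turn z 0.0
```

Emit:
move_arm --increments '[[[0,0,0,-0.1,0,0.25,-1],[0,0,0,0,0,0,-1],[0,0,0,0,0,0,-1]]]'

```text
time_s: 20.25
tool_pos: [523.5, 14.0, 37.1]
tcp_rot: [0.003, 0.999, -0.032, 0.004]
wrist_force: [-0.0, -0.1, -0.7]
opening: 11.7
```

Emit:
move_arm --increments '[[[0,0,0,0,0,0.2,-1],[0,0,0,0,0,0,-1]]]'

```text
time_s: 20.45
tool_pos: [523.8, 14.0, 36.6]
tcp_rot: [0.003, 0.999, -0.032, 0.004]
wrist_force: [-2.3, 0.4, 2.3]
opening: 11.7
```

Run:
```python
from h import *
go([520.5,17,36],-3.7)
st=arm.read_state()
im,d=arm.grab_frame("wrist");cv2.imwrite("pics/w10.png",im);np.save("pics/w10.npy",d);np.save("pics/w10st.npy",np.r_[st["tool_pos"],st["tcp_rot"]])
```

```text
t 20.45 pos [523.8  14.   36.6] az -3.7 tilt [ 0.37 -0.45  0.  ] j [ 0.51  0.65 -0.75  1.99  0.66  0.75 -0.71] F [-2.3  0.4  2.3] op 11.7
 tool cm [-0.35 -0.27  0.05] turn z -0.0
```

View pics/w10.png

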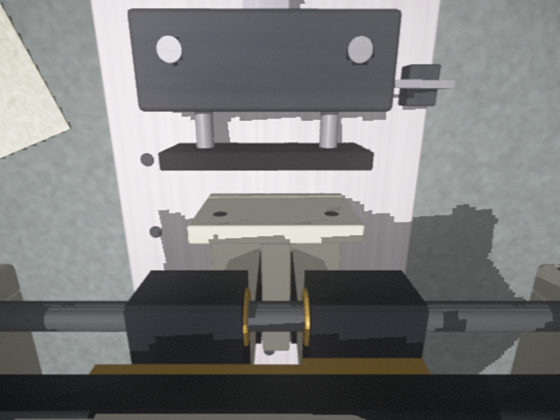

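Emit:
move_arm --increments '[[[0.4,-0.4,0,-0.35,0,0,-1],[0,0,0,-0.1,-0.3,0,-1]]]'

```text
time_s: 20.7
tool_pos: [519.9, 16.0, 36.2]
tcp_rot: [0.0, 0.999, -0.033, 0.001]
wrist_force: [0.4, -3.9, 3.0]
opening: 11.7
```

Run:
```python
from h import *
go([521.2,29,36.2],-3.7)
```

```text
t 20.7 pos [519.9  16.   36.2] az -3.8 tilt [ 0.02 -0.08  0.  ] j [ 0.51  0.65 -0.75  2.    0.65  0.75 -0.7 ] F [ 0.4 -3.9  3. ] op 11.7
 tool cm [ 0.04 -1.3   0.  ] turn z -0.1
```

Emit:
move_arm --increments '[[[0,0,0,0,-0.5,-0.05,-1],[0,0,0,0,-0.5,0,-1],[0,0,0,0,0,0,-1]]]'

```text
time_s: 21.0
tool_pos: [520.3, 26.7, 36.2]
tcp_rot: [0.0, 0.999, -0.033, 0.0]
wrist_force: [-0.4, 0.3, 2.0]
opening: 11.9
```

Run:
```python
from h import *
go([521.9,40.1,36.2],-3.7)
```

```text
t 21.0 pos [520.3  26.7  36.2] az -3.8 tilt [ 0.02 -0.04  0.  ] j [ 0.49  0.65 -0.75  1.99  0.65  0.75 -0.72] F [-0.4  0.3  2. ] op 11.9
 tool cm [ 0.07 -1.35  0.  ] turn z -0.1
```

Emit:
move_arm --increments '[[[0,0,0,0.1,-0.4,0,-1],[0,0,0,0,-0.3,0,-1],[0,0,0,0,0,0,-1]]]'

```text
time_s: 21.3
tool_pos: [521.6, 33.0, 36.2]
tcp_rot: [0.001, 0.999, -0.033, -0.0]
wrist_force: [-0.6, -1.9, 3.7]
opening: 11.7
```

Run:
```python
from h import *
go([521.9,40.1,36.2],-3.7)
```

```text
t 21.3 pos [521.6  33.   36.2] az -3.8 tilt [ 0.16  0.01 -0.  ] j [ 0.48  0.65 -0.75  1.99  0.65  0.76 -0.74] F [-0.6 -1.9  3.7] op 11.7
 tool cm [-0.01 -0.71  0.  ] turn z -0.1
```

Emit:
move_arm --increments '[[[0.1,0,0,0,-0.3,-0.05,-1],[0,0,0,0,-0.3,0,-1],[0,0,0,0,0,0,-1]]]'

```text
time_s: 21.6
tool_pos: [521.7, 35.7, 36.4]
tcp_rot: [0.003, 0.999, -0.034, -0.001]
wrist_force: [-0.2, -3.2, 3.7]
opening: 11.6
```

Run:
```python
from h import *
go([521.9,40.1,36.2],-3.7)
```

```text
t 21.6 pos [521.7  35.7  36.4] az -3.9 tilt [ 0.33  0.07 -0.  ] j [ 0.47  0.65 -0.75  1.99  0.66  0.76 -0.74] F [-0.2 -3.2  3.7] op 11.6
 tool cm [-0.01 -0.44  0.01] turn z -0.2
```

Emit:
move_arm --increments '[[[0.3,0,0,0,-0.4,0,-1],[0.2,0,0,0,-0.4,0,-1],[0,0,0,0,-0.2,0,-1],[0,0,0,0,0,0,-1]]]'

```text
time_s: 22.0
tool_pos: [521.7, 37.3, 36.5]
tcp_rot: [0.005, 0.999, -0.037, -0.002]
wrist_force: [-0.1, -3.1, 2.4]
opening: 11.9
```

Run:
```python
from h import *
go([521.9,40.1,36.2],-3.7)
```

```text
t 22.0 pos [521.7  37.3  36.5] az -4.2 tilt [ 0.53  0.2  -0.  ] j [ 0.46  0.66 -0.75  1.98  0.65  0.76 -0.75] F [-0.1 -3.1  2.4] op 11.9
 tool cm [-0.   -0.28  0.03] turn z -0.5
```

Emit:
move_arm --increments '[[[0.5,0.2,-0.4,0,-0.6,0,-1]]]'

```text
time_s: 22.1
tool_pos: [521.9, 40.0, 36.3]
tcp_rot: [0.002, 0.999, -0.034, -0.001]
wrist_force: [-1.0, -11.0, 3.9]
opening: 12.2
```

Run:
```python
from h import *
go([521.9,40.1,36.2],-3.7)
```

```text
t 22.1 pos [521.9  40.   36.3] az -3.9 tilt [ 0.28  0.06 -0.  ] j [ 0.46  0.66 -0.75  1.99  0.66  0.76 -0.75] F [ -1.  -11.    3.9] op 12.2
 tool cm [-0.   -0.01  0.01] turn z -0.2
```

Run:
```python
from h import *
for i in range(8):
    n=("wrist","scene")[i%2];im,d=arm.grab_frame(n);cv2.imwrite(f"pics/h{n}.png",im);st=arm.read_state()
    print(st["time_s"].__round__(2),st["tool_pos"].round(1),st["wrist_force"].round(1),st["moment"].round(2))
go([521.9,40.1,36.2],-3.7)
```

```text
22.15 [522.   40.7  36.3] [ 0.1 -9.2  2.7] [-1.97 -0.14  0.07]
22.2 [522.   40.7  36.3] [-1.7 -8.   3.8] [-1.78 -0.01  0.08]
22.25 [522.   40.7  36.3] [-0.4 -9.   4.1] [-1.72  0.01  0.09]
22.3 [522.   40.7  36.3] [-0.4 -9.2  3.9] [-1.8  -0.05  0.07]
22.35 [522.   40.7  36.3] [-0.7 -7.7  3.9] [-1.74  0.    0.11]
22.4 [522.   40.7  36.3] [-0.4 -8.9  4.2] [-1.78 -0.05  0.07]
22.45 [522.   40.7  36.3] [-1.1 -7.8  4.2] [-1.73 -0.01  0.05]
22.5 [522.   40.7  36.3] [-1.  -8.5  3.7] [-1.76  0.02  0.11]
t 22.5 pos [522.   40.7  36.3] az -3.9 tilt [ 0.21  0.04 -0.  ] j [ 0.46  0.66 -0.75  1.99  0.65  0.76 -0.75] F [-1.  -8.5  3.7] op 11.6
 tool cm [-0.01  0.06  0.01] turn z -0.2
```

View pics/hwrist.png

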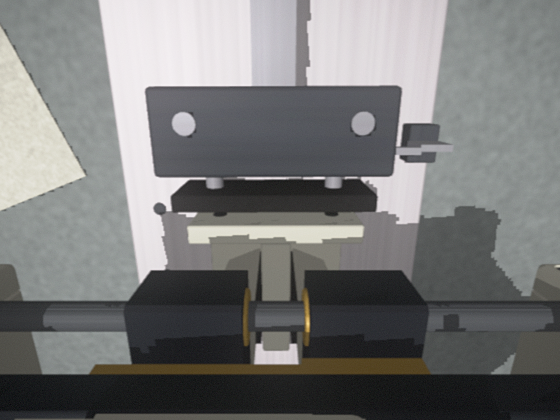

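Run:
```python
from h import *
st=arm.read_state();im,d=arm.grab_frame("wrist")
P,v,u=cloud("wrist",d,None,st);t=np.radians(-3.7)
y=np.array([-np.sin(t),np.cos(t)]);x=np.array([y[1],-y[0]]);O=np.array([522.,37.5])
X=(P[:,:2]-O)@x;Y=(P[:,:2]-O)@y;g=im[v,u].max(1)
s=(v<178)&(v>85)&(u>150)&(u<398)&(P[:,2]>53)&(P[:,2]<63);print("stop Y",np.percentile(Y[s],[0.5,1,50,99]),"X",np.percentile(X[s],[1,99]),np.median(P[s,2]))
k=(v<214)&(v>178)&(u>168)&(u<380)&(P[:,2]>50)&(P[:,2]<59)&(g<90);print("pad top",k.sum(),np.percentile(Y[k],[1,5,50,95,99]),np.percentile(X[k],[1,99]),np.median(P[k,2]))
f=(v>205)&(v<245)&(u>180)&(u<370)&(P[:,2]>62)&(P[:,2]<78);print("flange top",f.sum(),np.percentile(Y[f],[1,5,50,95,99]),np.percentile(X[f],[1,99]),np.median(P[f,2]),cv2.minAreaRect(P[f,:2].astype(np.float32)))
# ridge vs pointer zoom
c=im[110:220,360:470];cv2.imwrite("pics/w11z.png",cv2.resize(c,None,fx=6,fy=6,interpolation=cv2.INTER_NEAREST))
```

```text
stop Y [54.88256919 55.10928883 73.40614037 89.96950681] X [-48.66035384  46.8040347 ] 57.874607541384705
pad top 4065 [38.25638829 38.83549549 42.99867261 46.23416115 46.38722169] [-44.33522788  42.30718708] 54.70075864377523
flange top 4439 [30.36552617 31.07455465 35.97022454 38.43389312 38.61497177] [-34.32687966  33.49374468] 70.51760647422888 ((523.6962890625, 71.65513610839844), (9.348851203918457, 70.13850402832031), 86.44044494628906)
```

View pics/w11z.png

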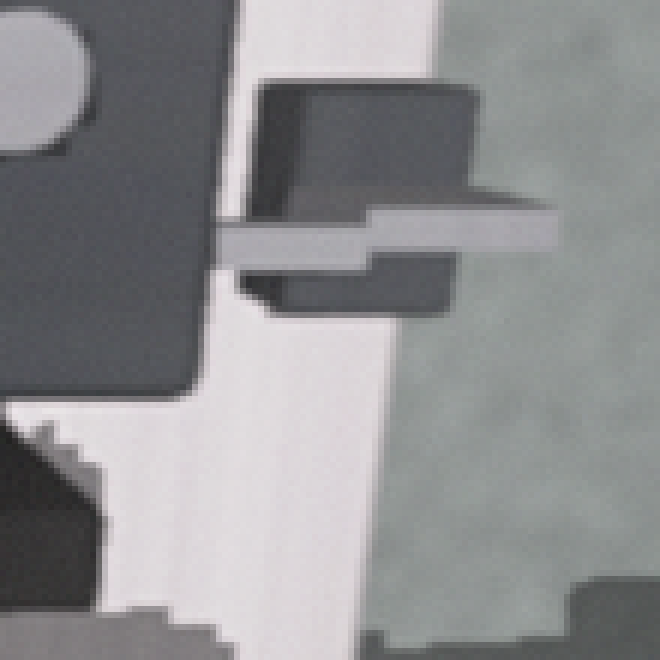

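Run:
```python
from h import *
for i in range(8): arm.grab_frame("side")
go([521.9,40.1,36.2],-3.7)
arm.close_job()
```

```text
t 22.95 pos [522.1  40.7  36.3] az -3.9 tilt [ 0.21  0.04 -0.  ] j [ 0.46  0.66 -0.75  1.99  0.65  0.76 -0.75] F [-1.  -8.6  3.8] op 11.7
 tool cm [-0.01  0.06  0.01] turn z -0.2
the job is handed in; nothing more can be done
```

The job is handed in at about 23 s, with the arm still gripping the bracket and pressing it against the pad. No verdict was reported.

**Stop:** I turned the handwheel about 215° clockwise in a single grip, which moved the stop about 45 mm. In the wrist camera view from above, pointer and ridge agreed to about 0.5 mm. The last view, with the bracket pressed on, still looked aligned.

**Bracket:** I gripped it by the rib, laid it on the bed and slid it onto the pad.
- **Push:** The depth picture showed the pad compressed about 7.7 mm, which means roughly 9.7 N. The wrist sensor read a steady 8.5 N or so. The two differ by about 1 N, which may be friction on the bed, but both are inside 6 to 14 N.
- **Position:** The flange is centred on the pad within about 1 mm and square within about 0.5°. The tool was tilted about 0.2°.
- **Steadiness:** The tool position stayed within about 0.1 mm for the last 0.8 s before hand-in.

I did not re-measure the other items on the bench at the end. The arm passed well above them and there were no unexpected forces.

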